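Stack a single-speed kit on a freehub

ROBOT

A 7-joint arm with a two-finger parallel gripper is mounted at the origin on the work surface. World frame = base frame: x ahead of the robot, y to its left, z up, the work surface at z = 0. Lengths are in m, angles in rad, forces in N, time in s.
With the tool pointing down it reaches from about 0.4 to 0.85 m from the base axis. Payload 10.4 kg.
Tool frame: the origin (TCP) lies midway between the tips of the shut fingers; the grasp point (between the pads) lies 19 mm behind it; z points along the fingers, y is the line along which they close (so a half turn about z gives the same grasp; the last joint's range is limited). The gripper opens to 87 mm and grips with 3 to 60 N. Pads are 19 mm wide; open, the fingers measure 117 mm over their backs; the gripper's body (75 mm by 190 mm) begins 51 mm behind the grasp point.
Start: joints at [1.077, 0.332, -0.065, 1.46, 0.022, 1.35, -0.088], TCP at [0.284, -0.557, 0.223] pointing down, gripper open.
Joint ranges: [-2.6, 2.6], [-0.5, 2.12], [-1.47, 1.34], [0.16, 2.42], [-1.27, 4.41], [0.06, 2.06], [-2.6, 2.6]. Speed limits (rad/s): [2.22, 2.22, 2.79, 2.79, 3.14, 3.14, 3.14].

INTERFACE

Orientations are given as a unit quaternion [x, y, z, w].
In Python, from bench import sensors, eyes, order gives the robot as it stands.
- The arm moves only by the tool arm_command, never from a script. Its argument "steps" is a list of rows, each an object with "rot": the turn, a rotation vector about the world's x, y, z in degrees, a list of three; "slide": the shift along the world's x, y, z in m, a list of three; "grip": the opening, from 0 (shut) to 1 (fully open). A call has exactly 8 rows; each row shifts and turns the commanded pose from where the row before left it; what a row does not reach is not made up. A row lasts 1/8 s, in which the tool goes at most 62.5 mm and 10.7 degrees, less where a joint would pass 70% of its speed; a pose out of reach is approached as far as the arm can. A call with a gripper value outside its range is refused whole. The fingers move at their own pace and stop on an object; "newtons" is the grip in N (left out, the last holds). Time passes only in rows, so rows that do not move let the fingers close, or fill a call up. It gives the time, the measured TCP pose, the force, the opening and the grip force at its end, in the units of the state.
- sensors.read_state(): the state, without advancing time (a new reading comes with each control period).
- eyes.camera(name): name is "scene" or "top" or "wrist"; returns a dict with "pixels" (420x560x3 uint8, red, green, blue), "intrinsics" (3x3 intrinsics, pixels), "k1" (the pictures are not rectified: a ray, as slopes to the right and down, at radius r is drawn at 1 + k1 r^2 times it, then the intrinsics apply), "pose" (4x4, takes a point from camera to world coordinates). Camera axes: x right, y down, z forward; pixel columns grow to the right and rows downward; lengths in m; the calibration is good to about 2 mm. A picture is of the moment at which its call begins. There is no depth.
- order.close_job(): hands the job in; it is judged then, once.
Trained networks look in a picture, given as the dict that the camera call returned (one of the last four; its "shot" number tells which), for a name from the list of things; names that differ only in an ending like _2 or _b are one class to them, and where a whole thing is asked for, a point or a joint stands for the part that bears it (a point fixed in the world has none). Each returns a list of dicts, best first, with "conf" (0 to 1); they miss things now and then, are a little off and sometimes report something else, mostly with a low value. They report only what shows in the picture. A call takes as long as a camera call.
- eyes.look_for(name, picture): "bbox" ([left, top, right, bottom] in pixels, round what is visible of it).
The state is a dict: "time": time; "joint_positions": joint angles; "joint_vel": joint speeds; "joint_torque": joint torques, N m; "ee_pos": TCP position; "eef_rot": TCP orientation; "ft_force": force on the tool from outside, world axes, zero at the start; "torque": the same for the moment, N m; "width": finger opening in m; "grip_force": force on a finger pad.
Only numpy, scipy, OpenCV 4.12 (cv2) and the standard library are available. Lean on these libraries where they do the work, as an engineer would, in place of code of your own. Each camera call takes 0.05 s, during which the arm holds its last target. There are 200 camera calls.

TASK

Fit the single-speed kit on the rear hub that stands freehub up in its wooden block: slide over the freehub, in this order from the bottom, the black spacer, the silver cog, the red spacer and the blue spacer, each lying flat and fully home on the one below. Then set the brass lockring on top, collar down into the mouth of the freehub, ready to be screwed in. Leave the larger black cog, the mug and the oil bottle where they are.

Things in the scene. Friction and masses are not known exactly. Their poses are not given: they have to be found in the camera images.
- hub: Orange bicycle hub, upright, fixed in a wooden block 110 x 110 x 35 mm. Origin: centre of the block's underside; z up, the hub's axis. Above it, in mm: flange (58 wide) 92-96; seat 105, where the lowest part rests (47 wide); steel freehub 105-137, 33.6 wide, top edge bevelled; its mouth 29.4 wide, 8 deep; in it the black axle end, 17 wide, up to 147, tapering to 12 over the last 4.
- black_spacer: Black plain ring (spacer), 46 mm outside, 38 mm bore, 12 mm high. Origin: centre of its underside; z is its axis. Lies flat. Once home its origin is 105 mm above the hub's.
- silver_cog: Bright steel sprocket, 14 teeth, the smaller of the two cogs: 61.5 mm over the tooth tips; tooth plate 4 mm thick, 1.5 to 5.5 mm above its underside; in its middle a collar 49 mm outside, 38 mm bore, 7 mm high. Origin: centre of its underside; z is its axis. Lies flat; grip it across the teeth. Once home its origin is 117 mm above the hub's.
- red_spacer: Red plain ring (spacer), 46 mm outside, 38 mm bore, 9 mm high. Origin: centre of its underside; z is its axis. Once home its origin is 124 mm above the hub's.
- blue_spacer: Blue plain ring (spacer), 46 mm outside, 38 mm bore, 6 mm high. Origin: centre of its underside; z is its axis. Once home its origin is 133 mm above the hub's.
- lockring: Brass lockring lying collar down: flange 48 mm across, from 6 to 11 mm above its underside; below it a collar 25 mm across; bore 21 mm. Origin: centre of the collar's underside; z up, its axis. No thread: only set in. Home: flange on the blue spacer, collar 4 mm inside the freehub's mouth, around the axle end, origin 133 mm above the hub's.
- black_cog: Bystander: black sprocket with 16 teeth, 69.5 mm over the tips, 7 mm high, otherwise like the silver one. It lies among the parts and is not wanted. Origin: centre of its underside.
- mug: Bystander: white mug, 82 mm across, 92 mm high, with a handle, behind the work. Origin: centre of its underside.
- oil: Bystander: upright oil bottle, yellow with a red cap, 44 mm across, 125 mm high, behind the work. Origin: centre of its underside.

How it is judged:
By the outcome, as a careful person would: the job done as asked, in the order asked, and still so for the second after the job is handed in, with the robot touching nothing.
It also fails if it takes over 118 s, if anything falls off the work surface, if the arm or the gripper's body presses on something with over 40 N, if the wrist force passes 120 N, or if a joint passes its speed limit or range.

## Working session

There is one attempt and no reset: what is moved stays moved. The work goes in short steps, Python scripts to look and compute and a tool call to move; the robot and the scene stay as the last step left them, time stands still between calls to the robot, and variables do not carry over. Pictures are saved under pics/ and viewed, at most 18 in all, crops included, and the job is handed in when it is done.

Besides the shell and the picture viewer there is one more tool, called after "Emit:" by a JSON object that holds its "fn" and its "kwargs", one argument or row to a line. arm_command: Moves the arm, as the interface text tells. Its arguments: {"type":"object","properties":{"steps":{"type":"array","items":{"type":"object","properties":{"rot":{"type":"array","items":{"type":"number"}},"slide":{"type":"array","items":{"type":"number"}},"grip":{"type":"number"}}}},"newtons":{"type":"number"}},"required":["steps"]}

```bash
ls; mkdir -p pics; cat > h.py <<'E'
import numpy as np, cv2
from bench import sensors, eyes, order
def shot(n,f=None):
    p=eyes.camera(n)
    if f: cv2.imwrite('pics/'+f,p["pixels"][:,:,::-1])
    return p
def ray(p,uv):
    K=np.array(p["intrinsics"]);k=p["k1"]
    d=np.array([(uv[0]-K[0,2])/K[0,0],(uv[1]-K[1,2])/K[1,1]]);s=d.copy()
    for _ in range(30): s=d/(1+k*(s@s))
    T=np.array(p["pose"]);return T[:3,3],T[:3,:3]@np.array([s[0],s[1],1])
def atz(p,uv,z):
    o,d=ray(p,uv);return o+d*(z-o[2])/d[2]
def proj(p,X):
    T=np.array(p["pose"]);c=T[:3,:3].T@(np.array(X)-T[:3,3]);s=c[:2]/c[2];s=s*(1+p["k1"]*(s@s));K=np.array(p["intrinsics"])
    return np.array([K[0,0]*s[0]+K[0,2],K[1,1]*s[1]+K[1,2]])
E
python3 - <<'E'
from h import *
N={'hub':.137,'black_spacer':.012,'silver_cog':.005,'red_spacer':.009,'blue_spacer':.006,'lockring':.011,'black_cog':.005,'mug':.09,'oil':.12}
for c in ['top','scene']:
    p=shot(c,c+'0.png'); print(c,np.round(p["pose"],3).tolist(),p["k1"],np.round(p["intrinsics"],1).tolist())
    for n,z in N.items():
        for r in eyes.look_for(n,p)[:2]:
            b=r["bbox"];print(n,round(r["conf"],2),np.round(b),np.round(atz(p,((b[0]+b[2])/2,(b[1]+b[3])/2),z),3))
s=sensors.read_state();print(s["time"],s["ee_pos"],s["eef_rot"],s["width"])
E
```

```text
pics
top [[0.128, -0.969, 0.21, 0.453], [-0.992, -0.124, 0.031, -0.018], [-0.004, -0.213, -0.977, 0.726], [0.0, 0.0, 0.0, 1.0]] 0.04388668078532525 [[412.5, 0.0, 278.1], [0.0, 412.5, 208.0], [0.0, 0.0, 1.0]]
hub 0.87 [316. 200. 388. 267.] [ 0.556 -0.109  0.137]
black_spacer 0.56 [135. 275. 162. 300.] [0.442 0.205 0.012]
silver_cog 0.57 [191. 273. 227. 312.] [0.447 0.104 0.005]
red_spacer 0.5 [206. 172. 236. 196.] [0.638 0.113 0.009]
blue_spacer 0.64 [147. 221. 172. 246.] [0.537 0.206 0.006]
blue_spacer 0.57 [134. 275. 164. 298.] [0.444 0.207 0.006]
lockring 0.6 [151. 163. 177. 189.] [0.64  0.216 0.011]
black_cog 0.96 [198. 216. 233. 254.] [0.546 0.109 0.005]
black_cog 0.4 [152. 162. 178. 189.] [0.642 0.217 0.005]
mug 0.67 [356.  82. 415. 156.] [ 0.761 -0.154  0.09 ]
oil 0.73 [190.  73. 220. 120.] [0.749 0.14  0.12 ]
scene [[0.856, 0.395, -0.333, 0.931], [0.517, -0.654, 0.553, -0.567], [0.001, -0.645, -0.764, 0.798], [0.0, 0.0, 0.0, 1.0]] -0.014808433007911667 [[440.1, 0.0, 280.5], [0.0, 440.1, 209.5], [0.0, 0.0, 1.0]]
hub 0.83 [208. 204. 282. 280.] [ 0.626 -0.189  0.137]
black_spacer 0.47 [265. 134. 282. 148.] [0.448 0.199 0.012]
silver_cog 0.49 [240. 156. 264. 175.] [0.445 0.097 0.005]
red_spacer 0.71 [315. 185. 330. 198.] [0.643 0.106 0.009]
blue_spacer 0.31 [212. 202. 280. 279.] [ 0.568 -0.111  0.006]
lockring 0.5 [334. 159. 349. 171.] [0.645 0.211 0.011]
black_cog 0.56 [275. 171. 299. 185.] [0.545 0.105 0.005]
mug 0.67 [299. 259. 362. 322.] [ 0.8   -0.172  0.09 ]
oil 0.93 [372. 160. 399. 206.] [0.788 0.101 0.12 ]
1.0 [ 0.28354512 -0.55699597  0.22258531] [9.72416672e-01 2.33250538e-01 2.80000046e-05 4.18310632e-05] 0.08683632486320851
```

View pics/top0.png

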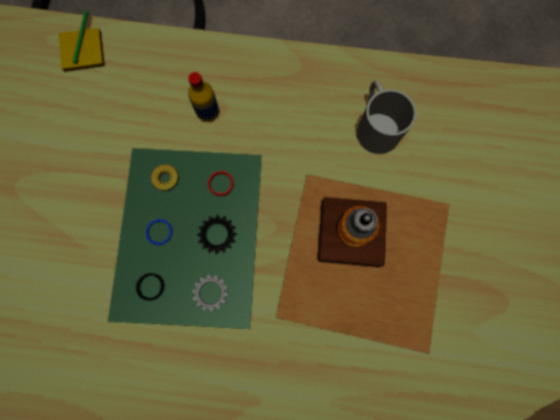

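View pics/scene0.png

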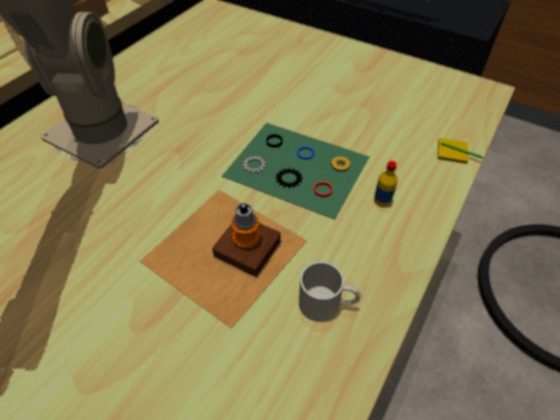

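The networks' boxes match both pictures. The mat holds lockring (164,177), red (221,183), blue (159,232), black cog (217,234), black spacer (150,287) and silver cog (210,292); the hub top is at (365,218). I'll move near the hub and use the wrist camera.

Emit:
{"fn": "arm_command", "kwargs": {
  "steps": [
    {"slide": [0.03, 0.05, 0.012], "rot": [0, 0, -3.4], "grip": 1},
    {"slide": [0.03, 0.05, 0.012], "rot": [0, 0, -3.4], "grip": 1},
    {"slide": [0.03, 0.05, 0.012], "rot": [0, 0, -3.4], "grip": 1},
    {"slide": [0.03, 0.05, 0.012], "rot": [0, 0, -3.4], "grip": 1},
    {"slide": [0.03, 0.05, 0.012], "rot": [0, 0, -3.4], "grip": 1},
    {"slide": [0.03, 0.05, 0.012], "rot": [0, 0, -3.4], "grip": 1},
    {"slide": [0.03, 0.05, 0.012], "rot": [0, 0, -3.4], "grip": 1},
    {"slide": [0.03, 0.05, 0.012], "rot": [0, 0, -3.2], "grip": 1}
  ]
}}

```text
time: 2.0
ee_pos: [0.5242, -0.1554, 0.3193]
eef_rot: [1.0, -0.001, 0.0, 0.0]
ft_force: [1.3, -0.0, -0.5]
width: 0.087
grip_force: 0.0
```

```bash
python3 - <<'E'
from h import *
from scipy.spatial.transform import Rotation as R
p=shot('wrist','w1.png');s=sensors.read_state()
print(s["time"],s["ee_pos"],R.from_quat(s["eef_rot"]).as_matrix().round(3).tolist(),np.round(s["joint_positions"],2))
print(np.round(p["pose"],3).tolist())
for r in eyes.look_for('hub',p): print(r)
E
```

```text
2.05 [ 0.52791058 -0.14660346  0.3207326 ] [[1.0, 0.004, 0.004], [0.004, -1.0, 0.003], [0.004, -0.003, -1.0]] [ 0.52  0.15 -0.37  1.49  0.05  1.51 -1.42]
[[-0.002, -0.957, -0.289, 0.605], [-1.0, 0.002, 0.002, -0.155], [-0.001, 0.289, -0.957, 0.482], [0.0, 0.0, 0.0, 1.0]]
{'bbox': [210.2, 74.4, 303.4, 167.9], 'conf': 0.56}
```

View pics/w1.png

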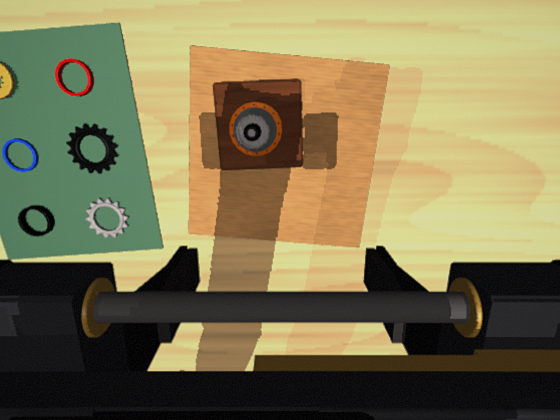

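Wrist view: hub axle tip at (253,130) inside the block, parts on the left, fingers closing along image x (world y). I'll take a still image for a precise measurement.

```bash
python3 - <<'E'
from h import *
p=shot('wrist');p=shot('wrist');s=sensors.read_state()
print(s["time"],s["ee_pos"],np.round(p["pose"],4).tolist())
im=p["pixels"]
np.save('w2.npy',im)
import pickle;pickle.dump({k:p[k] for k in p},open('w2.pkl','wb'))
b=eyes.look_for('hub',p)[0]["bbox"];print(b)
c=im[60:180,180:330][:,:,::-1]
cv2.imwrite('pics/c2.png',cv2.resize(c,None,fx=5,fy=5,interpolation=cv2.INTER_CUBIC))
hsv=cv2.cvtColor(im,cv2.COLOR_RGB2HSV)
for n in ['black_spacer','silver_cog','red_spacer','blue_spacer','lockring','black_cog']:
    for r in eyes.look_for(n,p)[:1]:
        q=r["bbox"];print(n,round(r["conf"],2),np.round(q),np.round(atz(p,((q[0]+q[2])/2,(q[1]+q[3])/2),.006),4))
E
```

```text
2.2 [ 0.52396581 -0.15599728  0.31869861] [[0.0059, -0.9575, -0.2883, 0.6052], [-1.0, -0.0063, 0.0003, -0.1526], [-0.0021, 0.2883, -0.9575, 0.4815], [0.0, 0.0, 0.0, 1.0]]
[214.9, 75.1, 306.7, 168.7]
black_spacer 0.69 [ 21. 205.  56. 232.] [0.4446 0.2053 0.006 ]
red_spacer 0.59 [55. 59. 96. 92.] [0.642 0.117 0.006]
blue_spacer 0.78 [  7. 136.  40. 169.] [0.5421 0.2062 0.006 ]
lockring 0.81 [ 2. 61. 14. 97.] [0.6373 0.2057 0.006 ]
black_cog 0.79 [ 69. 120. 120. 174.] [0.5497 0.1077 0.006 ]
```

View pics/c2.png

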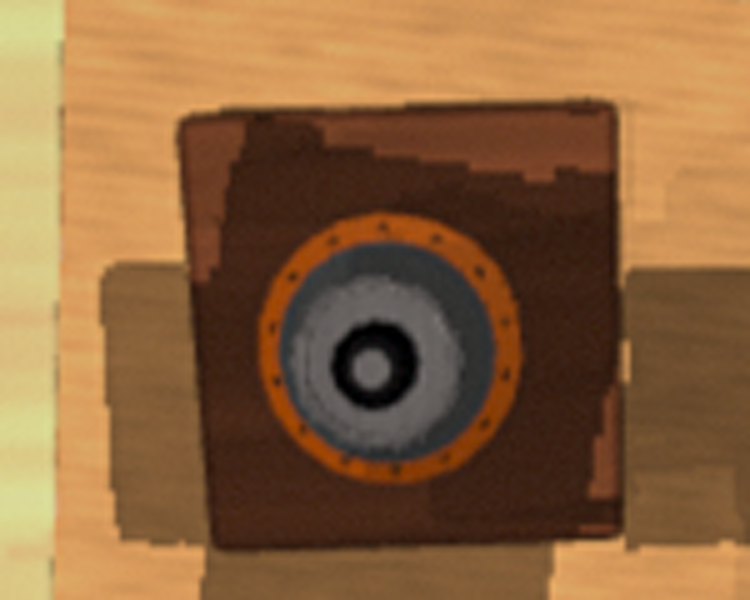

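```bash
cat > hub.py <<'E'
from h import *
def hub(p):
    im=p["pixels"];hsv=cv2.cvtColor(im,cv2.COLOR_RGB2HSV)
    m=((hsv[...,1]>200)&(hsv[...,2]>120)&(hsv[...,0]<18)).astype(np.uint8)
    cs,_=cv2.findContours(m,cv2.RETR_EXTERNAL,cv2.CHAIN_APPROX_NONE);c=max(cs,key=cv2.contourArea)
    e=cv2.fitEllipse(cv2.convexHull(c));pts=cv2.ellipse2Poly((0,0),(1,1),0,0,1,1)
    # plane-back-projected outline, circle fit at z=.096
    W=np.array([atz(p,q,.096)[:2] for q in cv2.convexHull(c)[:,0].astype(float)])
    A=np.c_[2*W,np.ones(len(W))];s=np.linalg.lstsq(A,(W**2).sum(1),rcond=None)[0]
    print('flange',e[0],s[:2].round(4),'r',np.sqrt(s[2]+s[:2]@s[:2]).round(4));return s[:2]
E
python3 - <<'E'
from hub import *;import pickle
p=pickle.load(open('w2.pkl','rb'));hub(p)
print('tip',atz(p,(254.5,133.5),.147).round(4))
for l,r,y,z in [(287,465,365,.135),(281,496,350,.105)]:
    a=atz(p,(180+l/5-.4,60+y/5),z);b=atz(p,(180+r/5-.4,60+y/5),z);print((a+b)/2,np.linalg.norm(a-b))
E
```

```text
flange (75.21923065185547, 75.99150085449219) [0.6345 0.0668] r 0.0183
tip [ 0.5804 -0.1261  0.147 ]
[ 0.57996878 -0.12549902  0.135     ] 0.03558381099239855
[ 0.58097543 -0.12591765  0.105     ] 0.04658320939590573
```

Emit:
{"fn": "arm_command", "kwargs": {
  "steps": [
    {"slide": [-0.01, 0.045, -0.02], "grip": 1},
    {"slide": [-0.01, 0.045, -0.02], "grip": 1},
    {"slide": [-0.01, 0.045, -0.022], "grip": 1},
    {"slide": [-0.01, 0.045, -0.023], "grip": 1},
    {"slide": [-0.01, 0.045, -0.023], "grip": 1},
    {"slide": [-0.01, 0.045, -0.023], "grip": 1},
    {"slide": [-0.01, 0.045, -0.023], "grip": 1},
    {"slide": [-0.009, 0.047, -0.024], "grip": 1}
  ]
}}

```text
schema error: expected keys rot, slide, grip
```

```bash
sed -i 's/(hsv\[...,0\]<18)/(hsv[...,0]<18)\&(hsv[...,0]>8)/' hub.py
cat > part.py <<'E'
from h import *
H=dict(black_spacer=.012,silver_cog=.0055,red_spacer=.009,blue_spacer=.006,lockring=.011)
def part(name,p):
    b=eyes.look_for(name,p)
    for r in b[:2]:
        q=r["bbox"];z=H[name]
        # centre of the four bbox-edge midpoints, tops
        cx,cy=(q[0]+q[2])/2,(q[1]+q[3])/2
        a=atz(p,(q[0],cy),z);c=atz(p,(q[2],cy),z);t=atz(p,(cx,q[1]),z);u=atz(p,(cx,q[3]),z)
        print(name,round(r["conf"],2),np.round(q,1),atz(p,(cx,cy),z/2).round(4),'size',np.linalg.norm(a-c).round(4),np.linalg.norm(t-u).round(4))
E
python3 - <<'E'
from hub import *;from part import *;import pickle
hub(pickle.load(open('w2.pkl','rb')))
shot('wrist');shot('wrist');p=shot('wrist','w3.png');s=sensors.read_state();print(s["time"],s["ee_pos"])
T=np.array(p["pose"]);print(T[:3,3]-s["ee_pos"],T[:3,2])
for n in H: part(n,p)
pickle.dump(p,open('w3.pkl','wb'))
E
```

```text
flange (257.3926696777344, 128.92935180664062) [ 0.5809 -0.1254] r 0.0287
2.7 [ 0.52338256 -0.15732984  0.31854889]
[0.08037938 0.00030404 0.1621876 ] [-0.28980257  0.00159257 -0.95708512]
black_spacer 0.9 [ 19.4 205.1  53.1 233.6] [0.4442 0.2045 0.006 ] size 0.0487 0.0446
black_spacer 0.52 [  5.8 138.9  38.  171.8] [0.5381 0.2046 0.006 ] size 0.0439 0.0462
red_spacer 0.91 [51.5 56.7 91.6 92.9] [0.6429 0.1177 0.0045] size 0.0517 0.0444
red_spacer 0.55 [208.6  73.1 305.1 169.7] [ 0.584  -0.1231  0.0045] size 0.13 0.1262
blue_spacer 0.74 [ 84.4 195.5 125.5 234. ] [0.4503 0.1044 0.003 ] size 0.0602 0.0601
blue_spacer 0.73 [  5.4 136.9  36.  173.8] [0.5377 0.2085 0.003 ] size 0.0423 0.0525
lockring 0.67 [ 0.3 64.4 12.4 94.5] [0.6369 0.2029 0.0055] size 0.0155 0.0374
```

View pics/w3.png

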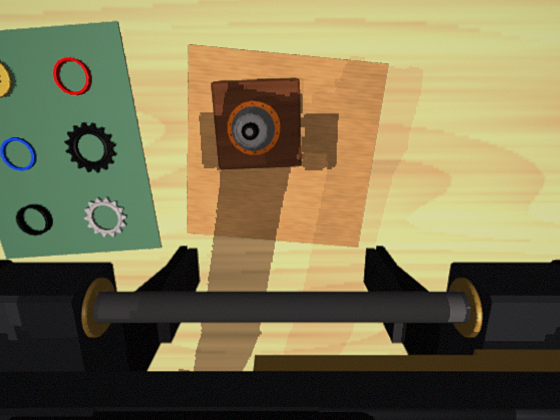

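The move was refused because it needs `rot`. The image is the same view as before: hub tip at (250,131).

Emit:
{"fn": "arm_command", "kwargs": {
  "steps": [
    {"rot": [0, 0, 0], "slide": [-0.01, 0.045, -0.02], "grip": 1},
    {"rot": [0, 0, 0], "slide": [-0.01, 0.045, -0.02], "grip": 1},
    {"rot": [0, 0, 0], "slide": [-0.01, 0.045, -0.022], "grip": 1},
    {"rot": [0, 0, 0], "slide": [-0.01, 0.045, -0.023], "grip": 1},
    {"rot": [0, 0, 0], "slide": [-0.01, 0.045, -0.023], "grip": 1},
    {"rot": [0, 0, 0], "slide": [-0.01, 0.045, -0.023], "grip": 1},
    {"rot": [0, 0, 0], "slide": [-0.01, 0.045, -0.023], "grip": 1},
    {"rot": [0, 0, 0], "slide": [-0.009, 0.047, -0.024], "grip": 1}
  ]
}}

```text
time: 3.95
ee_pos: [0.4443, 0.2062, 0.1402]
eef_rot: [1.0, -0.001, 0.001, 0.0]
ft_force: [2.1, 0.5, -0.3]
width: 0.087
grip_force: 0.0
```

```bash
python3 - <<'E'
from hub import *;from part import *;import pickle
p=pickle.load(open('w3.pkl','rb'));hub(p);im=p["pixels"]
for _ in range(6):p=shot('wrist')
p=shot('wrist','w4.png');s=sensors.read_state();print(s["time"],s["ee_pos"],s["eef_rot"])
T=np.array(p["pose"]);print(T[:3,3]-s["ee_pos"],T[:3,2])
for n in H: part(n,p)
pickle.dump(p,open('w4.pkl','wb'))
E
```

```text
flange (253.3348846435547, 127.2335433959961) [ 0.5809 -0.1256] r 0.0288
4.3 [0.44527244 0.20392894 0.14103433] [ 9.99999221e-01 -1.15597540e-03  4.41073248e-04  1.63402103e-04]
[0.0802184  0.00067218 0.16213463] [-0.28917571  0.00153933 -0.9572748 ]
black_spacer 0.61 [258.7 174.1 308.5 224.2] [0.445 0.203 0.006] size 0.0443 0.0462
silver_cog 0.87 [360.3 163.  428.8 228.2] [0.4474 0.1016 0.0027] size 0.0619 0.0612
blue_spacer 0.79 [253.7  58.9 308.  119.3] [0.5393 0.2053 0.003 ] size 0.0449 0.0471
```

View pics/w4.png

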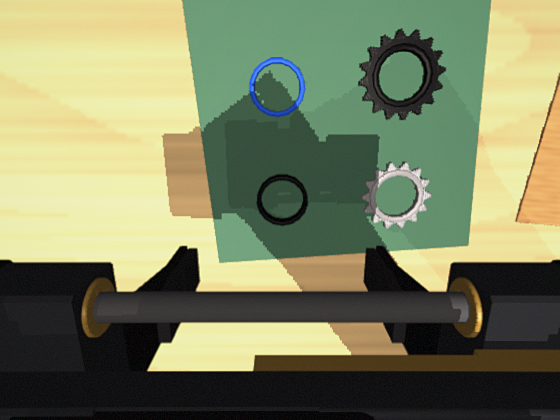

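View: black spacer at (282,199), blue at (277,87), silver cog at (397,195), black cog at (402,75), all lying clear. I'll fit circles.

```bash
cat >> part.py <<'E'
D=dict(black_spacer=46,silver_cog=61.5,red_spacer=46,blue_spacer=46,lockring=48)
ZM=dict(black_spacer=.009,silver_cog=.0045,red_spacer=.007,blue_spacer=.0045,lockring=.010)
def fit(name,p,box,dz=0,pr=True):
    im=p["pixels"];h,s,v=[x.astype(int) for x in cv2.split(cv2.cvtColor(im,cv2.COLOR_RGB2HSV))]
    m=dict(black_spacer=(v<42),silver_cog=(s<60)&(v>95),red_spacer=((h<6)|(h>174))&(s>150)&(v>70),blue_spacer=(h>105)&(h<130)&(s>130),lockring=(h>15)&(h<28)&(s>160))[name]
    l,t,r,b=[int(x) for x in box];mm=np.zeros(m.shape,np.uint8);mm[max(t-6,0):b+7,max(l-6,0):r+7]=m[max(t-6,0):b+7,max(l-6,0):r+7]
    cs,_=cv2.findContours(mm,cv2.RETR_EXTERNAL,cv2.CHAIN_APPROX_NONE);c=max(cs,key=cv2.contourArea)
    q=cv2.convexHull(c)[:,0].astype(float)
    W=np.array([atz(p,u,ZM[name]+dz)[:2] for u in q]);cc,rr=cv2.minEnclosingCircle((W*1e3).astype(np.float32))
    A=np.c_[2*W,np.ones(len(W))];x=np.linalg.lstsq(A,(W**2).sum(1),rcond=None)[0]
    print(name,'fit',x[:2].round(4),'d',(2e3*np.sqrt(x[2]+x[:2]@x[:2])).round(1),'minenc',np.round(cc,1),2*rr,'expect',D[name]);return x[:2]
E
python3 - <<'E'
from part import *;import pickle
p=pickle.load(open('w4.pkl','rb'))
fit('black_spacer',p,[258,174,308,224]);fit('silver_cog',p,[362,163,432,229]);fit('blue_spacer',p,[250,57,306,118])
E
```

```text
black_spacer fit [0.445  0.2047] d 46.7 minenc [445.  204.9] 47.72982406616211 expect 46
silver_cog fit [0.4473 0.1003] d 62.5 minenc [447.5 100.7] 63.672210693359375 expect 61.5
blue_spacer fit [0.5406 0.2088] d 46.0 minenc [540.5 208.8] 46.4229850769043 expect 46
```

Emit:
{"fn": "arm_command", "kwargs": {
  "steps": [
    {"rot": [0, 0, 0], "slide": [0.0005, 0, -0.03], "grip": 1},
    {"rot": [0, 0, 0], "slide": [0, 0, -0.03], "grip": 1},
    {"rot": [0, 0, 0], "slide": [0, 0, -0.03], "grip": 1},
    {"rot": [0, 0, 0], "slide": [0, 0, -0.025], "grip": 1},
    {"rot": [0, 0, 0], "slide": [0, 0, -0.015], "grip": 1},
    {"rot": [0, 0, 0], "slide": [0, 0, -0.0066], "grip": 0.7},
    {"rot": [0, 0, 0], "slide": [0, 0, 0], "grip": 0.6},
    {"rot": [0, 0, 0], "slide": [0, 0, 0], "grip": 0}
  ],
  "newtons": 20
}}

```text
time: 5.55
ee_pos: [0.4455, 0.2051, 0.0046]
eef_rot: [1.0, -0.0, 0.001, -0.0]
ft_force: [-0.8, -0.6, -0.2]
width: 0.0649
grip_force: 0.0
```

Emit:
{"fn": "arm_command", "kwargs": {
  "steps": [
    {"rot": [0, 0, 0], "slide": [0, 0, 0], "grip": 0},
    {"rot": [0, 0, 0], "slide": [0, 0, 0], "grip": 0},
    {"rot": [0, 0, 0], "slide": [0, 0, 0.03], "grip": 0},
    {"rot": [0, 0, 0], "slide": [0, 0, 0.04], "grip": 0},
    {"rot": [0, 0, 0], "slide": [0, 0, 0.05], "grip": 0},
    {"rot": [0, 0, 0], "slide": [0, 0, 0.05], "grip": 0},
    {"rot": [0, 0, 0], "slide": [0, 0, 0], "grip": 0},
    {"rot": [0, 0, 0], "slide": [0, 0, 0], "grip": 0}
  ]
}}

```text
time: 6.55
ee_pos: [0.4448, 0.2047, 0.1734]
eef_rot: [1.0, -0.0, -0.0, 0.0]
ft_force: [-0.4, 0.0, 0.1]
width: 0.0447
grip_force: 20.0
```

```bash
python3 - <<'E'
from part import *
p=shot('wrist','w5.png');s=sensors.read_state();print(s["time"],s["ee_pos"],s["width"],s["grip_force"]);part('black_spacer',p)
E
```

```text
6.6 [0.44444023 0.2045745  0.17288242] 0.044784871981368525 19.99990677461028
black_spacer 0.89 [238.9 224.1 327.7 288.8] [0.3727 0.2035 0.006 ] size 0.0924 0.0735
```

View pics/w5.png

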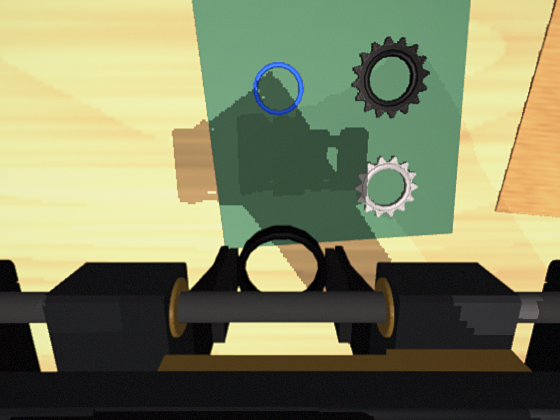

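Black spacer is held level, outline x 239-327 with its front edge at row 225. I'll measure its offset in the hand.

```bash
cat > inhand.py <<'E'
from part import *
def inhand(p,tcpz,h,low,d,l,r,top,row):
    # l,r: side columns at row; top: front row at mid column
    for z in (tcpz+low+h,tcpz+low):
        a=atz(p,(l,row),z);b=atz(p,(r,row),z);t=atz(p,((l+r)/2,top),z)
        print('z',round(z,3),'y',(a[1]+b[1])/2,'w',a[1]-b[1],'xc',t[0]-d/2)
E
python3 - <<'E'
from inhand import *
p=shot('wrist');s=sensors.read_state();print(s["ee_pos"])
im=p["pixels"];g=im.max(2).astype(int)
print(g[215:240,282]);print(g[268,225:260]);print(g[268,305:340])
inhand(p,s["ee_pos"][2],.012,-.004,.046,239.5,325,225.5,262)
E
```

```text
[0.44434751 0.20463232 0.17268298]
[94 92 92 93 92 92 92 94 95 83 50  8  0  5  3  1  1  6 20 29 26 18 12  6
 37]
[ 16  12  14  15  12  16  18  14  16  14  19  12   8  11  11   5   5   5
   7  21 113 224 249 243 241 242 241 241 241 241 241 241 241 241 241]
[182 184 180 181 181 181 182 180 183 182 184 180 133  30   3  10   8  12
  11   4   6  11  16  17  14  11  13  16  17  19  20  12  13  17  14]
z 0.181 y 0.20486622918148722 w 0.0426183360154688 xc 0.44677693130719076
z 0.169 y 0.20483864555781406 w 0.045938820334979175 xc 0.44246664612731107
```

Emit:
{"fn": "arm_command", "kwargs": {
  "steps": [
    {"rot": [0, 0, 0], "slide": [0.017, -0.0413, 0.004], "grip": 0},
    {"rot": [0, 0, 0], "slide": [0.017, -0.0413, 0.004], "grip": 0},
    {"rot": [0, 0, 0], "slide": [0.017, -0.0413, 0.004], "grip": 0},
    {"rot": [0, 0, 0], "slide": [0.017, -0.0413, 0.004], "grip": 0},
    {"rot": [0, 0, 0], "slide": [0.017, -0.0413, 0], "grip": 0},
    {"rot": [0, 0, 0], "slide": [0.017, -0.0413, 0], "grip": 0},
    {"rot": [0, 0, 0], "slide": [0.017, -0.0413, 0], "grip": 0},
    {"rot": [0, 0, 0], "slide": [0.017, -0.0414, 0], "grip": 0}
  ]
}}

```text
time: 7.7
ee_pos: [0.581, -0.1267, 0.1886]
eef_rot: [1.0, -0.0, -0.001, -0.0]
ft_force: [0.6, -0.6, 0.6]
width: 0.0452
grip_force: 20.0
```

```bash
python3 - <<'E'
from part import *
for _ in range(5): p=shot('wrist')
p=shot('wrist');s=sensors.read_state();print(s["time"],s["ee_pos"],s["eef_rot"])
t=shot('top');
a=p["pixels"][170:340,170:390];b=t["pixels"][160:280,300:455]
A=cv2.resize(a,(880,680))[:600,:800];
A=cv2.resize(a,(388,300));B=cv2.resize(b,(388,300),interpolation=cv2.INTER_CUBIC)
cv2.imwrite('pics/c6.png',cv2.resize(np.hstack([A,B]),(776,300))[:,:,::-1])
for z in(.137,.147): print(z,proj(p,(.5809,-.1255,z)),proj(t,(.5809,-.1255,z)))
E
```

```text
8.0 [ 0.58068908 -0.12404168  0.18929961] [ 9.99999578e-01  5.96638848e-04 -5.57490151e-04 -4.21402597e-04]
0.137 [284.05638294 230.60979512] [364.52094369 218.0862169 ]
0.147 [284.13752364 236.08062496] [365.92825347 216.76278884]
```

View pics/c6.png

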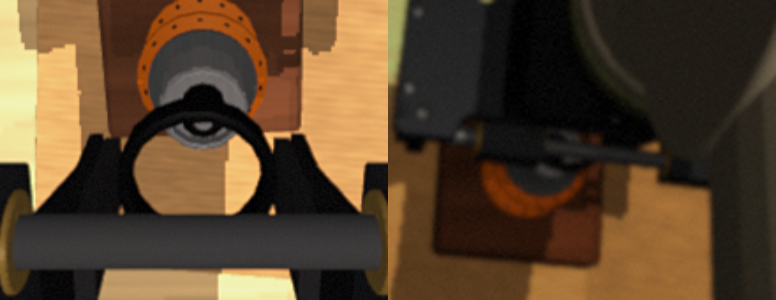

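The crop shows the axle tip at about wrist pixel (286,241), inside the ring. The prediction was (284,236). I'll check the numbers before lowering.

```bash
python3 - <<'E'
from hub import *
p=shot('wrist');s=sensors.read_state();print(s["ee_pos"]);T=np.array(p["pose"]);print(T[:3,3]-s["ee_pos"],T[:3,2])
print('edge near bottom expected',proj(p,(.5809-.0168,-.1255,.135)),proj(p,(.5809-.0235,-.1255,.105)))
print('flange far', proj(p,(.5809+.029,-.1255,.096)),'L/R',proj(p,(.5809,-.1255+.029,.096)),proj(p,(.5809,-.1255-.029,.096)))
im=p["pixels"];hsv=cv2.cvtColor(im,cv2.COLOR_RGB2HSV)
print('col286 rows',[(r,*im[r,286]) for r in range(222,262,1)])
m=((hsv[...,1]>200)&(hsv[...,2]>120)&(hsv[...,0]<18)&(hsv[...,0]>8)); m[:100]=0
ys,xs=np.nonzero(m);k=(xs>200)&(xs<360)&(ys<260);print('orange',xs[k].min(),xs[k].max(),ys[k].min())
E
```

```text
[ 0.58084447 -0.12404804  0.1898451 ]
[0.08047146 0.00072178 0.16189497] [-0.29040183  0.00142657 -0.95690373]
edge near bottom expected [284.80185301 252.24691404] [284.46019734 244.32915384]
flange far [284.69145517 176.19968032] L/R [247.8328354  212.24936331] [321.21392546 212.42345053]
col286 rows [(222, np.uint8(0), np.uint8(0), np.uint8(0)), (223, np.uint8(6), np.uint8(6), np.uint8(4)), (224, np.uint8(4), np.uint8(3), np.uint8(8)), (225, np.uint8(5), np.uint8(5), np.uint8(3)), (226, np.uint8(7), np.uint8(0), np.uint8(6)), (227, np.uint8(0), np.uint8(2), np.uint8(0)), (228, np.uint8(6), np.uint8(6), np.uint8(5)), (229, np.uint8(0), np.uint8(2), np.uint8(4)), (230, np.uint8(6), np.uint8(8), np.uint8(8)), (231, np.uint8(3), np.uint8(3), np.uint8(5)), (232, np.uint8(8), np.uint8(9), np.uint8(8)), (233, np.uint8(23), np.uint8(20), np.uint8(21)), (234, np.uint8(30), np.uint8(27), np.uint8(26)), (235, np.uint8(20), np.uint8(16), np.uint8(18)), (236, np.uint8(18), np.uint8(15), np.uint8(18)), (237, np.uint8(5), np.uint8(2), np.uint8(0)), (238, np.uint8(16), np.uint8(14), np.uint8(15))
[... 470 characters left out ...]
t8(56), np.uint8(55)), (249, np.uint8(68), np.uint8(65), np.uint8(64)), (250, np.uint8(65), np.uint8(63), np.uint8(62)), (251, np.uint8(76), np.uint8(70), np.uint8(70)), (252, np.uint8(119), np.uint8(115), np.uint8(113)), (253, np.uint8(128), np.uint8(124), np.uint8(122)), (254, np.uint8(130), np.uint8(109), np.uint8(94)), (255, np.uint8(147), np.uint8(106), np.uint8(68)), (256, np.uint8(155), np.uint8(109), np.uint8(65)), (257, np.uint8(155), np.uint8(110), np.uint8(67)), (258, np.uint8(157), np.uint8(113), np.uint8(68)), (259, np.uint8(152), np.uint8(108), np.uint8(64)), (260, np.uint8(147), np.uint8(105), np.uint8(63)), (261, np.uint8(145), np.uint8(103), np.uint8(62))]
orange 249 322 167
```

Emit:
{"fn": "arm_command", "kwargs": {
  "steps": [
    {"rot": [0, 0, 0], "slide": [-0.0008, -0.0016, 0], "grip": 0},
    {"rot": [0, 0, 0], "slide": [0, 0, -0.01], "grip": 0},
    {"rot": [0, 0, 0], "slide": [0, 0, -0.015], "grip": 0},
    {"rot": [0, 0, 0], "slide": [0, 0, -0.013], "grip": 0},
    {"rot": [0, 0, 0], "slide": [0, 0, -0.005], "grip": 0},
    {"rot": [0, 0, 0], "slide": [0, 0, 0], "grip": 0},
    {"rot": [0, 0, 0], "slide": [0, 0, 0], "grip": 0},
    {"rot": [0, 0, 0], "slide": [0, 0, 0], "grip": 0}
  ]
}}

```text
time: 9.1
ee_pos: [0.5805, -0.1272, 0.1475]
eef_rot: [1.0, -0.0, 0.0, 0.0]
ft_force: [-0.5, -0.2, -0.4]
width: 0.0449
grip_force: 20.0
```

```bash
python3 - <<'E'
from part import *
p=shot('wrist');s=sensors.read_state();print(s["time"],s["ee_pos"],s["ft_force"])
cv2.imwrite('pics/c7.png',cv2.resize(p["pixels"][170:310,190:380],(760,560),interpolation=cv2.INTER_CUBIC)[:,:,::-1])
E
```

```text
9.15 [ 0.58045622 -0.12715172  0.14736848] [ 0.41834191 -0.37446612  0.2577852 ]
```

View pics/c7.png

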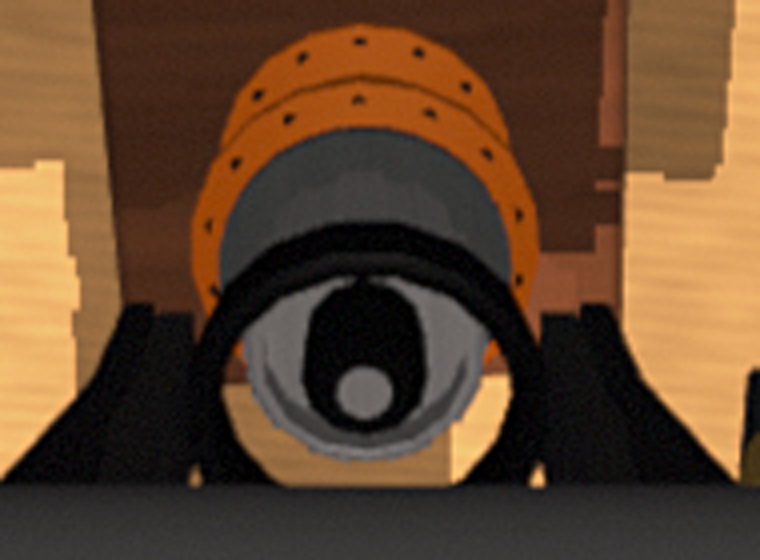

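The ring surrounds the axle and is centred sideways: ring mid is column 366, axle 364 and freehub 363.5 in the crop. Now fore-aft.

```bash
python3 - <<'E'
from part import *
p=shot('wrist');s=sensors.read_state();e=s["ee_pos"];print(e)
R=lambda y:170+y/4-.4; C=lambda x:190+x/4-.4
print('ring x',atz(p,(C(365),R(222)),.1555)[0]-.023, 'alt',atz(p,(C(365),R(222)),.1435)[0]-.023)
print('freehub x near edge',atz(p,(C(365),R(458)),.135)[0]+.0168,'y',atz(p,(C(364),R(380)),.135)[1],'flange x far',atz(p,(C(365),R(75)),.096)[0]-.029,'dot',atz(p,(C(364),R(392)),.147))
print('seat far',atz(p,(C(365),R(127)),.105)[0]-.0235,'ring y',atz(p,(C(366),R(380)),.15)[1])
E
```

```text
[ 0.58041466 -0.12712115  0.14734213]
ring x 0.5831014645840932 alt 0.5788443019196173
freehub x near edge 0.57959483024348 y -0.12596729251043476 flange x far 0.5811629881003894 dot [ 0.57928342 -0.12600876  0.147     ]
seat far 0.5804462654811475 ring y -0.1262794893563475
```

Emit:
{"fn": "arm_command", "kwargs": {
  "steps": [
    {"rot": [0, 0, 0], "slide": [0.0011, 0.0002, 0], "grip": 0},
    {"rot": [0, 0, 0], "slide": [0, 0, -0.006], "grip": 0},
    {"rot": [0, 0, 0], "slide": [0, 0, -0.006], "grip": 0},
    {"rot": [0, 0, 0], "slide": [0, 0, -0.008], "grip": 0},
    {"rot": [0, 0, 0], "slide": [0, 0, -0.01], "grip": 0},
    {"rot": [0, 0, 0], "slide": [0, 0, -0.006], "grip": 0},
    {"rot": [0, 0, 0], "slide": [0, 0, -0.0015], "grip": 0},
    {"rot": [0, 0, 0], "slide": [0, 0, 0], "grip": 0}
  ]
}}

```text
time: 10.2
ee_pos: [0.5814, -0.1269, 0.1095]
eef_rot: [1.0, -0.0, 0.0, 0.0]
ft_force: [0.7, 0.2, -0.8]
width: 0.0447
grip_force: 20.0
```

Emit:
{"fn": "arm_command", "kwargs": {
  "steps": [
    {"rot": [0, 0, 0], "slide": [0, 0, 0], "grip": 0.65},
    {"rot": [0, 0, 0], "slide": [0, 0, 0], "grip": 0.9},
    {"rot": [0, 0, 0], "slide": [0, 0, 0], "grip": 1},
    {"rot": [0, 0, 0], "slide": [0, 0, 0.01], "grip": 1},
    {"rot": [0, 0, 0], "slide": [0, 0, 0.03], "grip": 1},
    {"rot": [0, 0, 0], "slide": [0, 0, 0.05], "grip": 1},
    {"rot": [0, 0, 0], "slide": [-0.005, 0.01, 0.03], "grip": 1},
    {"rot": [0, 0, 0], "slide": [-0.015, 0.03, 0], "grip": 1}
  ]
}}

```text
time: 11.2
ee_pos: [0.5627, -0.0879, 0.2329]
eef_rot: [1.0, -0.001, 0.003, 0.001]
ft_force: [0.6, 0.4, -0.3]
width: 0.0872
grip_force: 0.0
```

```bash
python3 - <<'E'
from part import *
p=shot('scene');p2=shot('wrist');s=sensors.read_state();print(s["time"],s["ee_pos"])
a=cv2.resize(p["pixels"][190:290,190:300],(330,300),interpolation=cv2.INTER_CUBIC);b=cv2.resize(p2["pixels"][100:300,150:400],(375,300))
cv2.imwrite('pics/c8.png',np.hstack([a,b])[:,:,::-1])
E
```

```text
11.3 [ 0.56104692 -0.08317756  0.23128258]
```

View pics/c8.png

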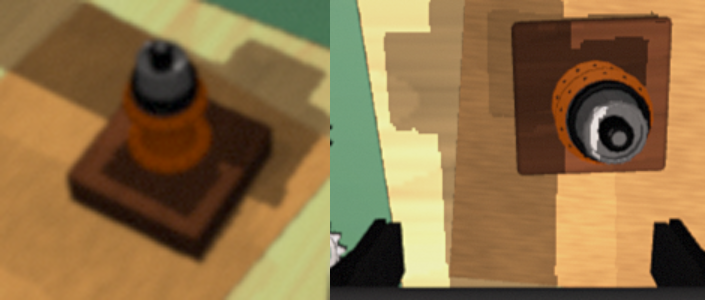

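Black spacer sits home on the hub: dark band above the orange in the left crop, and around the freehub in the right. Next, the silver cog.

Emit:
{"fn": "arm_command", "kwargs": {
  "steps": [
    {"rot": [0, 0, 0], "slide": [-0.019, 0.031, -0.01], "grip": 1},
    {"rot": [0, 0, 0], "slide": [-0.019, 0.031, -0.01], "grip": 1},
    {"rot": [0, 0, 0], "slide": [-0.019, 0.031, -0.015], "grip": 1},
    {"rot": [0, 0, 0], "slide": [-0.019, 0.031, -0.015], "grip": 1},
    {"rot": [0, 0, 0], "slide": [-0.019, 0.031, -0.02], "grip": 1},
    {"rot": [0, 0, 0], "slide": [-0.019, 0.032, -0.0195], "grip": 1},
    {"rot": [0, 0, 0], "slide": [0, 0, 0], "grip": 1},
    {"rot": [0, 0, 0], "slide": [0, 0, 0], "grip": 1}
  ]
}}

```text
time: 12.3
ee_pos: [0.448, 0.0995, 0.1406]
eef_rot: [1.0, -0.0, 0.0, 0.0]
ft_force: [0.3, -0.5, -0.9]
width: 0.0871
grip_force: 0.0
```

```bash
python3 - <<'E'
from part import *
p=shot('wrist');p=shot('wrist');s=sensors.read_state();print(s["time"],s["ee_pos"])
part('silver_cog',p);c=proj(p,(.4473,.1003,.0045));print(c);fit('silver_cog',p,[c[0]-36,c[1]-36,c[0]+36,c[1]+36])
E
```

```text
12.4 [0.44822736 0.09918588 0.14058366]
silver_cog 0.77 [245.  167.9 312.6 229.6] [0.4477 0.1025 0.0027] size 0.0614 0.058
[281.19605206 199.68961476]
silver_cog fit [0.4469 0.102 ] d 62.2 minenc [446.9 102.1] 62.88492965698242 expect 61.5
```

Emit:
{"fn": "arm_command", "kwargs": {
  "steps": [
    {"rot": [0, 0, 0], "slide": [-0.001, 0.0015, -0.03], "grip": 1},
    {"rot": [0, 0, 0], "slide": [0, 0, -0.03], "grip": 1},
    {"rot": [0, 0, 0], "slide": [0, 0, -0.03], "grip": 1},
    {"rot": [0, 0, 0], "slide": [0, 0, -0.025], "grip": 1},
    {"rot": [0, 0, 0], "slide": [0, 0, -0.015], "grip": 1},
    {"rot": [0, 0, 0], "slide": [0, 0, -0.0075], "grip": 1},
    {"rot": [0, 0, 0], "slide": [0, 0, 0], "grip": 0.8},
    {"rot": [0, 0, 0], "slide": [0, 0, 0], "grip": 0}
  ],
  "newtons": 20
}}

```text
time: 13.45
ee_pos: [0.4475, 0.1017, 0.0035]
eef_rot: [1.0, -0.0, 0.001, -0.0]
ft_force: [-0.9, 0.1, 6.1]
width: 0.0744
grip_force: 2.9
```

Emit:
{"fn": "arm_command", "kwargs": {
  "steps": [
    {"rot": [0, 0, 0], "slide": [0, 0, 0], "grip": 0},
    {"rot": [0, 0, 0], "slide": [0, 0, 0], "grip": 0},
    {"rot": [0, 0, 0], "slide": [0, 0, 0.03], "grip": 0},
    {"rot": [0, 0, 0], "slide": [0, 0, 0.04], "grip": 0},
    {"rot": [0, 0, 0], "slide": [0, 0, 0.05], "grip": 0},
    {"rot": [0, 0, 0], "slide": [0, 0, 0.06], "grip": 0},
    {"rot": [0, 0, 0], "slide": [0, 0, 0], "grip": 0},
    {"rot": [0, 0, 0], "slide": [0, 0, 0], "grip": 0}
  ]
}}

```text
time: 14.45
ee_pos: [0.4462, 0.1013, 0.1823]
eef_rot: [1.0, -0.0, 0.0, 0.0]
ft_force: [-0.3, 0.0, -1.3]
width: 0.0596
grip_force: 20.0
```

```bash
python3 - <<'E'
from part import *
p=shot('wrist');p=shot('wrist');s=sensors.read_state();e=s["ee_pos"];print(s["time"],e,s["width"])
part('silver_cog',p)
cv2.imwrite('pics/c9.png',cv2.resize(p["pixels"][190:310,200:370],(680,480),interpolation=cv2.INTER_CUBIC)[:,:,::-1])
E
```

```text
14.55 [0.44557462 0.10128196 0.18129151] 0.059421891110427304
silver_cog 0.84 [222.9 209.8 337.3 292.9] [0.3743 0.1035 0.0027] size 0.1239 0.0979
```

View pics/c9.png

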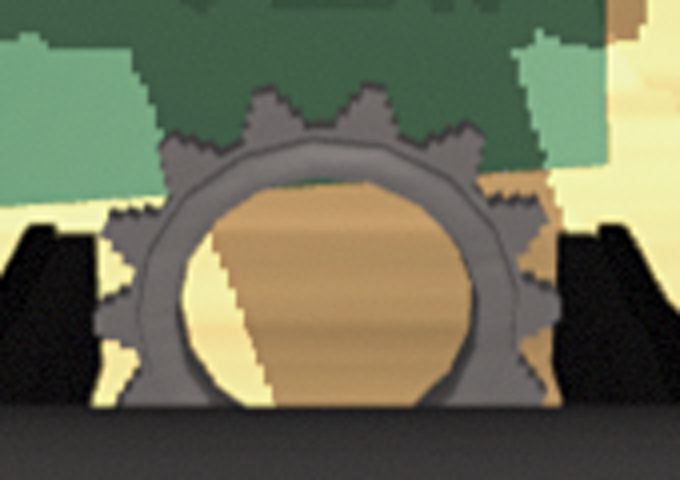

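Cog is held level across the teeth: bore columns 183-470 and front bore edge at row 183 in the crop.

```bash
python3 - <<'E'
from part import *
p=shot('wrist');s=sensors.read_state();e=s["ee_pos"];print(e)
R=lambda y:190+y/4-.4; C=lambda x:200+x/4-.4
for k in (.0025,.0015):
  z=e[2]-k+.007
  a=atz(p,(C(183),R(290)),z);b=atz(p,(C(470),R(290)),z)
  print('bore x',atz(p,(C(326),R(183)),z)[0]-.019-e[0],'collar x',atz(p,(C(326),R(139)),z)[0]-.0245-e[0],'y',(a[1]+b[1])/2-e[1],'w',a[1]-b[1],'x at widest',a[0]-e[0])
E
```

```text
[0.44564255 0.10143233 0.18133336]
bore x -3.738292120686326e-05 collar x 0.0002609336920951222 y 0.0007235703930182497 w 0.036566531269756564 x at widest 0.004357230421487057
bore x 0.00035505520156164927 collar x 0.0006165422092284101 y 0.0007219926033482371 w 0.03633426887086935 x at widest 0.004842438681971872
```

Emit:
{"fn": "arm_command", "kwargs": {
  "steps": [
    {"rot": [0, 0, 0], "slide": [0.022, -0.038, 0.005], "grip": 0},
    {"rot": [0, 0, 0], "slide": [0.022, -0.038, 0.005], "grip": 0},
    {"rot": [0, 0, 0], "slide": [0.022, -0.038, 0.0025], "grip": 0},
    {"rot": [0, 0, 0], "slide": [0.022, -0.038, 0], "grip": 0},
    {"rot": [0, 0, 0], "slide": [0.023, -0.038, 0], "grip": 0},
    {"rot": [0, 0, 0], "slide": [0.023, -0.038, 0], "grip": 0},
    {"rot": [0, 0, 0], "slide": [0, 0, 0], "grip": 0},
    {"rot": [0, 0, 0], "slide": [0, 0, 0], "grip": 0}
  ]
}}

```text
time: 15.65
ee_pos: [0.5799, -0.1256, 0.1939]
eef_rot: [1.0, 0.0, -0.001, -0.001]
ft_force: [-0.5, -0.3, -0.7]
width: 0.0596
grip_force: 20.0
```

Emit:
{"fn": "arm_command", "kwargs": {
  "steps": [
    {"rot": [0, 0, 0], "slide": [0, 0, -0.015], "grip": 0},
    {"rot": [0, 0, 0], "slide": [0, 0, -0.02], "grip": 0},
    {"rot": [0, 0, 0], "slide": [0, 0, -0.01], "grip": 0},
    {"rot": [0, 0, 0], "slide": [0, 0, -0.004], "grip": 0},
    {"rot": [0, 0, 0], "slide": [0, 0, 0], "grip": 0},
    {"rot": [0, 0, 0], "slide": [0, 0, 0], "grip": 0},
    {"rot": [0, 0, 0], "slide": [0, 0, 0], "grip": 0},
    {"rot": [0, 0, 0], "slide": [0, 0, 0], "grip": 0}
  ]
}}

```text
time: 16.65
ee_pos: [0.5805, -0.1264, 0.1462]
eef_rot: [1.0, -0.0, 0.0, 0.0]
ft_force: [0.0, -0.4, 0.0]
width: 0.0597
grip_force: 20.0
```

```bash
python3 - <<'E'
from part import *
p=shot('wrist');s=sensors.read_state();e=s["ee_pos"];print(s["time"],e,s["ft_force"])
cv2.imwrite('pics/c10.png',cv2.resize(p["pixels"][180:310,200:370],(680,520),interpolation=cv2.INTER_CUBIC)[:,:,::-1])
import pickle;pickle.dump((p,e),open('w10.pkl','wb'))
E
```

```text
16.7 [ 0.58039317 -0.12645464  0.14612926] [ 0.4145439   0.19439186 -0.58599427]
```

View pics/c10.png

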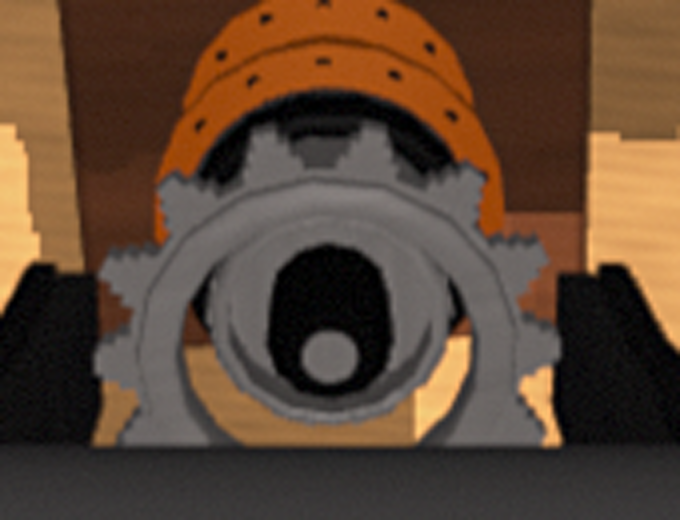

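```bash
python3 - <<'E'
from part import *;import pickle
p,e=pickle.load(open('w10.pkl','rb'))
R=lambda y:180+y/4-.4; C=lambda x:200+x/4-.4
z=e[2]-.002+.007
print('cog x',atz(p,(C(326),R(223)),z)[0]-.019,'collar',atz(p,(C(326),R(180)),z)[0]-.0245,'y',atz(p,(C(326.5),R(340)),z)[1])
print('hub near',atz(p,(C(329),R(421)),.135)[0]+.0168,'dot',atz(p,(C(330),R(356)),.147),'y',atz(p,(C(329),R(330)),.135)[1],'flange',atz(p,(C(329),R(40)),.096)[0]-.029)
E
```

```text
cog x 0.5805705166058294 collar 0.5807232306351413 y -0.12565285661347667
hub near 0.5797554626165038 dot [ 0.57928259 -0.12610503  0.147     ] y -0.1259776239882824 flange 0.5805981449959413
```

Emit:
{"fn": "arm_command", "kwargs": {
  "steps": [
    {"rot": [0, 0, 0], "slide": [-0.0006, -0.0003, 0], "grip": 0},
    {"rot": [0, 0, 0], "slide": [0, 0, -0.005], "grip": 0},
    {"rot": [0, 0, 0], "slide": [0, 0, -0.006], "grip": 0},
    {"rot": [0, 0, 0], "slide": [0, 0, -0.007], "grip": 0},
    {"rot": [0, 0, 0], "slide": [0, 0, -0.006], "grip": 0},
    {"rot": [0, 0, 0], "slide": [0, 0, -0.002], "grip": 0},
    {"rot": [0, 0, 0], "slide": [0, 0, 0], "grip": 0},
    {"rot": [0, 0, 0], "slide": [0, 0, 0], "grip": 0}
  ]
}}

```text
time: 17.7
ee_pos: [0.5797, -0.1267, 0.1205]
eef_rot: [1.0, -0.0, 0.0, 0.0]
ft_force: [-2.9, 0.3, 5.2]
width: 0.0595
grip_force: 20.0
```

Emit:
{"fn": "arm_command", "kwargs": {
  "steps": [
    {"rot": [0, 0, 0], "slide": [0, 0, 0], "grip": 0.8},
    {"rot": [0, 0, 0], "slide": [0, 0, 0], "grip": 1},
    {"rot": [0, 0, 0], "slide": [0, 0, 0], "grip": 1},
    {"rot": [0, 0, 0], "slide": [0, 0, 0.01], "grip": 1},
    {"rot": [0, 0, 0], "slide": [0, 0, 0.03], "grip": 1},
    {"rot": [0, 0, 0], "slide": [0, 0, 0.05], "grip": 1},
    {"rot": [0, 0, 0], "slide": [0, 0, 0.02], "grip": 1},
    {"rot": [0, 0, 0], "slide": [0, 0, 0], "grip": 1}
  ]
}}

```text
time: 18.7
ee_pos: [0.5807, -0.1268, 0.2323]
eef_rot: [1.0, -0.0, 0.002, 0.0]
ft_force: [0.2, 0.6, -0.7]
width: 0.087
grip_force: 0.0
```

```bash
python3 - <<'E'
from part import *
p=shot('wrist');s=sensors.read_state();e=s["ee_pos"];print(s["time"],e)
q=shot('scene')
a=cv2.resize(q["pixels"][195:290,195:295],(420,400),interpolation=cv2.INTER_CUBIC);b=cv2.resize(p["pixels"][150:290,210:343],(380,400),interpolation=cv2.INTER_CUBIC)
cv2.imwrite('pics/c11.png',np.hstack([a,b])[:,:,::-1])
for n,X in dict(cog=(.58,-.126,.124),home=(.58,-.126,.124)).items(): print(proj(p,X))
part('silver_cog',p)
E
```

```text
18.75 [ 0.57992063 -0.12673348  0.23044098]
[281.39415057 208.54864334]
[281.39415057 208.54864334]
silver_cog 0.81 [241.5 170.7 318.3 240.9] [ 0.5474 -0.1242  0.0027] size 0.0917 0.0874
```

View pics/c11.png

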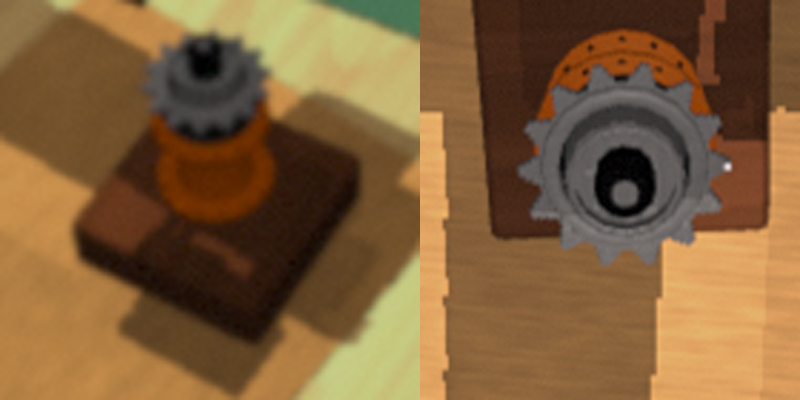

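Cog is level and concentric around the freehub in both views. Next, the red spacer.

Emit:
{"fn": "arm_command", "kwargs": {
  "steps": [
    {"rot": [0, 0, 0], "slide": [0.0105, 0.041, 0], "grip": 1},
    {"rot": [0, 0, 0], "slide": [0.0105, 0.041, -0.01], "grip": 1},
    {"rot": [0, 0, 0], "slide": [0.0105, 0.041, -0.02], "grip": 1},
    {"rot": [0, 0, 0], "slide": [0.0105, 0.041, -0.02], "grip": 1},
    {"rot": [0, 0, 0], "slide": [0.0105, 0.04, -0.02], "grip": 1},
    {"rot": [0, 0, 0], "slide": [0.0105, 0.04, -0.02], "grip": 1},
    {"rot": [0, 0, 0], "slide": [0, 0, 0], "grip": 1},
    {"rot": [0, 0, 0], "slide": [0, 0, 0], "grip": 1}
  ]
}}

```text
time: 19.85
ee_pos: [0.6423, 0.1167, 0.139]
eef_rot: [1.0, -0.0, -0.001, 0.0]
ft_force: [-0.3, -0.0, 0.5]
width: 0.0873
grip_force: 0.0
```

```bash
python3 - <<'E'
from part import *
t=shot('top')
for r in eyes.look_for('oil',t)[:1]: b=r["bbox"];print('oil',b,atz(t,((b[0]+b[2])/2,b[3]-8),.01))
p=shot('wrist');s=sensors.read_state();print(s["time"],s["ee_pos"])
part('red_spacer',p);c=proj(p,(.6425,.1173,.007));print(c);fit('red_spacer',p,[c[0]-36,c[1]-36,c[0]+36,c[1]+36])
c=proj(p,(.64,.205,.01));part('lockring',p);fit('lockring',p,[c[0]-36,c[1]-36,c[0]+36,c[1]+36])
E
```

```text
20.0 [0.64296028 0.11575607 0.14020394]
red_spacer 0.72 [257.1 178.3 307.7 223.8] [0.6407 0.1156 0.0045] size 0.0454 0.0424
[280.52584419 199.90135307]
red_spacer fit [0.6405 0.1147] d 46.2 minenc [640.6 114.6] 46.85942459106445 expect 46
lockring 0.56 [142.6 180.2 197.4 229.8] [0.6375 0.2179 0.0055] size 0.0489 0.0464
lockring fit [0.6382 0.2171] d 47.6 minenc [638.2 217.2] 48.434593200683594 expect 48
```

```bash
python3 - <<'E'
from h import *
t=shot('top');print('cap',atz(t,(195.5,79),.125),'base',atz(t,(208,111),.0))
t=shot('scene');print('cap',atz(t,(391.5,166),.125),'base',atz(t,(384,198),.0))
E
```

```text
cap [0.7743475  0.15846329 0.125     ] base [0.77906052 0.16082186 0.        ]
cap [0.7805644  0.15215071 0.125     ] base [7.78968761e-01 1.71797209e-01 1.11022302e-16]
```

Emit:
{"fn": "arm_command", "kwargs": {
  "steps": [
    {"rot": [0, 0, 0], "slide": [-0.002, -0.001, -0.01], "grip": 1},
    {"rot": [0, 0, 0], "slide": [0, 0, -0.01], "grip": 1},
    {"rot": [0, 0, 0], "slide": [0, 0, -0.01], "grip": 1},
    {"rot": [0, 0, 0], "slide": [0, 0, 0], "grip": 1},
    {"rot": [0, 0, 0], "slide": [0, 0, 0], "grip": 1},
    {"rot": [0, 0, 0], "slide": [0, 0, 0], "grip": 1},
    {"rot": [0, 0, 0], "slide": [0, 0, 0], "grip": 1},
    {"rot": [0, 0, 0], "slide": [0, 0, 0], "grip": 1}
  ]
}}

```text
time: 21.2
ee_pos: [0.6408, 0.1163, 0.1101]
eef_rot: [1.0, -0.0, 0.0, 0.0]
ft_force: [-0.0, 0.0, -0.9]
width: 0.0867
grip_force: 0.0
```

Oil is at x≈0.777, well clear. Commanded z is 0.110; descend 0.1065 and grasp.

Emit:
{"fn": "arm_command", "kwargs": {
  "steps": [
    {"rot": [0, 0, 0], "slide": [0, 0, -0.03], "grip": 1},
    {"rot": [0, 0, 0], "slide": [0, 0, -0.03], "grip": 1},
    {"rot": [0, 0, 0], "slide": [0, 0, -0.025], "grip": 1},
    {"rot": [0, 0, 0], "slide": [0, 0, -0.015], "grip": 1},
    {"rot": [0, 0, 0], "slide": [0, 0, -0.0065], "grip": 0.8},
    {"rot": [0, 0, 0], "slide": [0, 0, 0], "grip": 0.65},
    {"rot": [0, 0, 0], "slide": [0, 0, 0], "grip": 0.55},
    {"rot": [0, 0, 0], "slide": [0, 0, 0], "grip": 0}
  ]
}}

```text
time: 22.2
ee_pos: [0.641, 0.1162, 0.0039]
eef_rot: [1.0, -0.0, 0.0, 0.0]
ft_force: [0.1, 0.0, 0.1]
width: 0.0552
grip_force: 0.0
```

Emit:
{"fn": "arm_command", "kwargs": {
  "steps": [
    {"rot": [0, 0, 0], "slide": [0, 0, 0], "grip": 0},
    {"rot": [0, 0, 0], "slide": [0, 0, 0], "grip": 0},
    {"rot": [0, 0, 0], "slide": [0, 0, 0.03], "grip": 0},
    {"rot": [0, 0, 0], "slide": [0, 0, 0.04], "grip": 0},
    {"rot": [0, 0, 0], "slide": [0, 0, 0.06], "grip": 0},
    {"rot": [0, 0, 0], "slide": [0, 0, 0.06], "grip": 0},
    {"rot": [0, 0, 0], "slide": [0, 0, 0], "grip": 0},
    {"rot": [0, 0, 0], "slide": [0, 0, 0], "grip": 0}
  ]
}}

```text
time: 23.2
ee_pos: [0.6405, 0.1161, 0.193]
eef_rot: [1.0, -0.0, -0.0, 0.0]
ft_force: [0.2, -1.0, -0.8]
width: 0.0453
grip_force: 20.0
```

```bash
cat > held.py <<'E'
from part import *
def held(name,p,e,low,h,d):
    # front outer edge (silhouette = lower front edge) and side edges at the pads' row
    im=p["pixels"];hh,s,v=[x.astype(int) for x in cv2.split(cv2.cvtColor(im,cv2.COLOR_RGB2HSV))]
    m=dict(red_spacer=((hh<6)|(hh>174))&(s>150)&(v>50),blue_spacer=(hh>105)&(hh<130)&(s>130),lockring=(hh>15)&(hh<28)&(s>160))[name].astype(np.uint8)
    m[:190]=0;m[292:]=0;m[:,:225]=0;m[:,340:]=0
    n,L,st,_=cv2.connectedComponentsWithStats(m);i=1+st[1:,4].argmax();ys,xs=np.nonzero(L==i)
    l,r,t=xs.min(),xs.max()+1,ys.min();print('px',l,r,t,ys.max(),'area',st[i,4])
    zt=e[2]+low+h;zb=e[2]+low;mid=(l+r)/2
    print('x-ee bot',atz(p,(mid,t),zb)[0]-d/2-e[0],'top',atz(p,(mid,t),zt)[0]-d/2-e[0],'y-ee',atz(p,(mid,262),(zt+zb)/2)[1]-e[1],'w',atz(p,(l,262),zt)[1]-atz(p,(r,262),zt)[1])
E
python3 - <<'E'
from held import *
p=shot('wrist','w12.png');p=shot('wrist');s=sensors.read_state();e=s["ee_pos"];print(s["time"],e,s["width"])
held('red_spacer',p,e,-.0035,.009,.046)
E
```

```text
23.3 [0.63995329 0.11596833 0.19171701] 0.045496970278568874
px 236 327 225 291 area 1808
x-ee bot -0.001383513122731883 top 0.001832573329950793 y-ee 0.0006993041288467367 w 0.04620882665608972
```

Emit:
{"fn": "arm_command", "kwargs": {
  "steps": [
    {"rot": [0, 0, 0], "slide": [-0.01, -0.0405, 0], "grip": 0},
    {"rot": [0, 0, 0], "slide": [-0.01, -0.0405, 0], "grip": 0},
    {"rot": [0, 0, 0], "slide": [-0.01, -0.0405, 0], "grip": 0},
    {"rot": [0, 0, 0], "slide": [-0.01, -0.0405, 0], "grip": 0},
    {"rot": [0, 0, 0], "slide": [-0.01, -0.0405, 0], "grip": 0},
    {"rot": [0, 0, 0], "slide": [-0.0095, -0.0406, 0], "grip": 0},
    {"rot": [0, 0, 0], "slide": [0, 0, 0], "grip": 0},
    {"rot": [0, 0, 0], "slide": [0, 0, 0], "grip": 0}
  ]
}}

```text
time: 24.3
ee_pos: [0.5809, -0.126, 0.1925]
eef_rot: [1.0, -0.0, -0.001, -0.0]
ft_force: [-0.1, 0.1, 0.2]
width: 0.0452
grip_force: 20.0
```

Emit:
{"fn": "arm_command", "kwargs": {
  "steps": [
    {"rot": [0, 0, 0], "slide": [0, 0, -0.015], "grip": 0},
    {"rot": [0, 0, 0], "slide": [0, 0, -0.02], "grip": 0},
    {"rot": [0, 0, 0], "slide": [0, 0, -0.0085], "grip": 0},
    {"rot": [0, 0, 0], "slide": [0, 0, -0.003], "grip": 0},
    {"rot": [0, 0, 0], "slide": [0, 0, 0], "grip": 0},
    {"rot": [0, 0, 0], "slide": [0, 0, 0], "grip": 0},
    {"rot": [0, 0, 0], "slide": [0, 0, 0], "grip": 0},
    {"rot": [0, 0, 0], "slide": [0, 0, 0], "grip": 0}
  ]
}}

```text
time: 25.3
ee_pos: [0.5813, -0.1269, 0.1472]
eef_rot: [1.0, -0.0, 0.0, 0.0]
ft_force: [-0.3, 0.3, 0.9]
width: 0.0451
grip_force: 20.0
```

```bash
cat > chk.py <<'E'
from held import *
def hubnow(p):
    # axle tip dot: bright blob enclosed by black, near expected
    im=p["pixels"];g=im.max(2);c=proj(p,(.5795,-.126,.147)).round().astype(int)
    r=g[c[1]-14:c[1]+15,c[0]-14:c[0]+15];m=(r>60).astype(np.uint8)
    n,L,st,ct=cv2.connectedComponentsWithStats(m)
    for i in range(1,n):
        b=st[i]
        if 30<b[4]<260 and b[0]>0 and b[1]>0 and b[0]+b[2]<29 and b[1]+b[3]<29:
            u=ct[i]+c-14;print('dot',u.round(1),b[4],atz(p,u,.147).round(4),'(ref .5793,-.1260)')
E
python3 - <<'E'
from chk import *
p=shot('wrist');s=sensors.read_state();e=s["ee_pos"];print(s["time"],e,s["ft_force"].round(1) if hasattr(s["ft_force"],'round') else s["ft_force"])
held('red_spacer',p,e,-.0035,.009,.046);hubnow(p);cv2.imwrite('pics/w13.png',p["pixels"][:,:,::-1])
E
```

```text
25.35 [ 0.58129341 -0.12686035  0.14715914] [-0.1  0.7 -0.6]
px 236 327 225 291 area 1793
x-ee bot -0.001398768036876219 top 0.001794060973922651 y-ee 0.0006579014857172882 w 0.04612067829769746
dot [281.2 269.4] 141 [ 0.5792 -0.126   0.147 ] (ref .5793,-.1260)
```

Emit:
{"fn": "arm_command", "kwargs": {
  "steps": [
    {"rot": [0, 0, 0], "slide": [0, 0, -0.004], "grip": 0},
    {"rot": [0, 0, 0], "slide": [0, 0, -0.005], "grip": 0},
    {"rot": [0, 0, 0], "slide": [0, 0, -0.005], "grip": 0},
    {"rot": [0, 0, 0], "slide": [0, 0, -0.004], "grip": 0},
    {"rot": [0, 0, 0], "slide": [0, 0, -0.0013], "grip": 0},
    {"rot": [0, 0, 0], "slide": [0, 0, 0], "grip": 0},
    {"rot": [0, 0, 0], "slide": [0, 0, 0], "grip": 0},
    {"rot": [0, 0, 0], "slide": [0, 0, 0], "grip": 0}
  ]
}}

```text
time: 26.35
ee_pos: [0.5813, -0.1268, 0.1277]
eef_rot: [1.0, -0.0, 0.0, 0.0]
ft_force: [0.3, -0.5, -0.9]
width: 0.0448
grip_force: 20.0
```

Emit:
{"fn": "arm_command", "kwargs": {
  "steps": [
    {"rot": [0, 0, 0], "slide": [0, 0, 0], "grip": 0.65},
    {"rot": [0, 0, 0], "slide": [0, 0, 0], "grip": 0.9},
    {"rot": [0, 0, 0], "slide": [0, 0, 0], "grip": 1},
    {"rot": [0, 0, 0], "slide": [0, 0, 0.01], "grip": 1},
    {"rot": [0, 0, 0], "slide": [0, 0, 0.03], "grip": 1},
    {"rot": [0, 0, 0], "slide": [0, 0, 0.04], "grip": 1},
    {"rot": [0, 0, 0], "slide": [0, 0, 0.0223], "grip": 1},
    {"rot": [0, 0, 0], "slide": [0, 0, 0], "grip": 1}
  ]
}}

```text
time: 27.35
ee_pos: [0.5823, -0.1269, 0.2325]
eef_rot: [1.0, -0.0, 0.002, 0.001]
ft_force: [-0.5, -0.5, -0.6]
width: 0.0867
grip_force: 0.0
```

```bash
python3 - <<'E'
from part import *
p=shot('wrist','w14.png');s=sensors.read_state();e=s["ee_pos"];print(s["time"],e)
part('red_spacer',p);c=proj(p,(.58,-.126,.133));print(c);fit('red_spacer',p,[c[0]-40,c[1]-40,c[0]+40,c[1]+40],dz=.124)
E
```

```text
27.4 [ 0.58156456 -0.12681068  0.23072693]
red_spacer 0.78 [250.7 181.6 309.6 237.6] [ 0.5447 -0.1246  0.0045] size 0.07 0.0695
[281.27836389 213.54380769]
red_spacer fit [ 0.5812 -0.1259] d 46.3 minenc [ 581.3 -125.9] 47.24333190917969 expect 46
```

Emit:
{"fn": "arm_command", "kwargs": {
  "steps": [
    {"rot": [0, 0, 0], "slide": [-0.004, 0.048, 0], "grip": 1},
    {"rot": [0, 0, 0], "slide": [-0.006, 0.048, -0.01], "grip": 1},
    {"rot": [0, 0, 0], "slide": [-0.006, 0.048, -0.015], "grip": 1},
    {"rot": [0, 0, 0], "slide": [-0.006, 0.048, -0.015], "grip": 1},
    {"rot": [0, 0, 0], "slide": [-0.006, 0.048, -0.015], "grip": 1},
    {"rot": [0, 0, 0], "slide": [-0.006, 0.048, -0.015], "grip": 1},
    {"rot": [0, 0, 0], "slide": [-0.0072, 0.0468, -0.02], "grip": 1},
    {"rot": [0, 0, 0], "slide": [0, 0, 0], "grip": 1}
  ]
}}

```text
time: 28.45
ee_pos: [0.5368, 0.212, 0.1374]
eef_rot: [1.0, 0.003, -0.002, -0.0]
ft_force: [0.5, -0.9, 0.2]
width: 0.0873
grip_force: 0.0
```

```bash
python3 - <<'E'
from part import *
for _ in range(4): p=shot('wrist')
p=shot('wrist');s=sensors.read_state();print(s["time"],s["ee_pos"])
part('blue_spacer',p);c=proj(p,(.5406,.2088,.0045));fit('blue_spacer',p,[c[0]-36,c[1]-36,c[0]+36,c[1]+36])
c=proj(p,(.638,.217,.01));print(c)
E
```

```text
28.7 [0.54062701 0.20636262 0.13999757]
blue_spacer 0.91 [258.2 175.3 306.6 226.2] [0.5382 0.2063 0.003 ] size 0.0438 0.0478
blue_spacer fit [0.5396 0.2088] d 46.5 minenc [539.6 208.8] 46.991676330566406 expect 46
[269.00395377  84.07292235]
```

Emit:
{"fn": "arm_command", "kwargs": {
  "steps": [
    {"rot": [0, 0, 0], "slide": [-0.0005, 0.001, -0.03], "grip": 1},
    {"rot": [0, 0, 0], "slide": [0, 0, -0.03], "grip": 1},
    {"rot": [0, 0, 0], "slide": [0, 0, -0.03], "grip": 1},
    {"rot": [0, 0, 0], "slide": [0, 0, -0.025], "grip": 1},
    {"rot": [0, 0, 0], "slide": [0, 0, -0.015], "grip": 1},
    {"rot": [0, 0, 0], "slide": [0, 0, -0.007], "grip": 0.75},
    {"rot": [0, 0, 0], "slide": [0, 0, 0], "grip": 0.6},
    {"rot": [0, 0, 0], "slide": [0, 0, 0], "grip": 0}
  ]
}}

```text
time: 29.75
ee_pos: [0.5401, 0.209, 0.0037]
eef_rot: [1.0, -0.0, 0.001, -0.0]
ft_force: [-0.9, 0.3, -0.9]
width: 0.0651
grip_force: 0.0
```

Emit:
{"fn": "arm_command", "kwargs": {
  "steps": [
    {"rot": [0, 0, 0], "slide": [0, 0, 0], "grip": 0},
    {"rot": [0, 0, 0], "slide": [0, 0, 0], "grip": 0},
    {"rot": [0, 0, 0], "slide": [0, 0, 0.03], "grip": 0},
    {"rot": [0, 0, 0], "slide": [0, 0, 0.04], "grip": 0},
    {"rot": [0, 0, 0], "slide": [0, 0, 0.06], "grip": 0},
    {"rot": [0, 0, 0], "slide": [0, 0, 0.06], "grip": 0},
    {"rot": [0, 0, 0], "slide": [0, 0, 0], "grip": 0},
    {"rot": [0, 0, 0], "slide": [0, 0, 0], "grip": 0}
  ]
}}

```text
time: 30.75
ee_pos: [0.5392, 0.2086, 0.1922]
eef_rot: [1.0, -0.0, -0.0, 0.0]
ft_force: [-0.3, -0.6, -1.2]
width: 0.0449
grip_force: 20.0
```

```bash
python3 - <<'E'
from held import *
p=shot('wrist','w15.png');p=shot('wrist');s=sensors.read_state();e=s["ee_pos"];print(s["time"],e,s["width"])
held('blue_spacer',p,e,-.003,.006,.046)
E
```

```text
30.85 [0.53873109 0.20846967 0.19123023] 0.044581502097814675
px 237 327 225 291 area 1604
x-ee bot -0.0011779973390690923 top 0.0009666617338260908 y-ee 0.0003995032094762374 w 0.046402666830674316
```

Emit:
{"fn": "arm_command", "kwargs": {
  "steps": [
    {"rot": [0, 0, 0], "slide": [0.0055, -0.045, 0], "grip": 0},
    {"rot": [0, 0, 0], "slide": [0.0055, -0.045, 0], "grip": 0},
    {"rot": [0, 0, 0], "slide": [0.0055, -0.045, 0], "grip": 0},
    {"rot": [0, 0, 0], "slide": [0.0055, -0.045, 0], "grip": 0},
    {"rot": [0, 0, 0], "slide": [0.0055, -0.045, 0], "grip": 0},
    {"rot": [0, 0, 0], "slide": [0.0055, -0.045, 0], "grip": 0},
    {"rot": [0, 0, 0], "slide": [0.0055, -0.045, 0], "grip": 0},
    {"rot": [0, 0, 0], "slide": [0.003, -0.0208, 0], "grip": 0}
  ]
}}

```text
time: 31.85
ee_pos: [0.5801, -0.1298, 0.1912]
eef_rot: [1.0, -0.002, -0.001, 0.0]
ft_force: [-0.4, 0.7, -0.3]
width: 0.0451
grip_force: 20.0
```

Emit:
{"fn": "arm_command", "kwargs": {
  "steps": [
    {"rot": [0, 0, 0], "slide": [0, 0, 0], "grip": 0},
    {"rot": [0, 0, 0], "slide": [0, 0, -0.01], "grip": 0},
    {"rot": [0, 0, 0], "slide": [0, 0, -0.02], "grip": 0},
    {"rot": [0, 0, 0], "slide": [0, 0, -0.01], "grip": 0},
    {"rot": [0, 0, 0], "slide": [0, 0, -0.006], "grip": 0},
    {"rot": [0, 0, 0], "slide": [0, 0, 0], "grip": 0},
    {"rot": [0, 0, 0], "slide": [0, 0, 0], "grip": 0},
    {"rot": [0, 0, 0], "slide": [0, 0, 0], "grip": 0}
  ]
}}

```text
time: 32.85
ee_pos: [0.5813, -0.1269, 0.1475]
eef_rot: [1.0, -0.0, 0.0, 0.0]
ft_force: [0.0, 0.3, 0.2]
width: 0.0445
grip_force: 20.0
```

```bash
python3 - <<'E'
from chk import *
p=shot('wrist');s=sensors.read_state();e=s["ee_pos"];print(s["time"],e,s["ft_force"])
held('blue_spacer',p,e,-.003,.006,.046);hubnow(p);cv2.imwrite('pics/w16.png',p["pixels"][:,:,::-1])
E
```

```text
32.9 [ 0.58125463 -0.12682788  0.14739163] [-0.05142719  1.38200128  0.43779915]
px 237 327 225 291 area 1550
x-ee bot -0.0012264763027600711 top 0.0008992318497245133 y-ee 0.00036976692639570374 w 0.046351347124489975
dot [281.2 269.1] 142 [ 0.5792 -0.126   0.147 ] (ref .5793,-.1260)
```

Emit:
{"fn": "arm_command", "kwargs": {
  "steps": [
    {"rot": [0, 0, 0], "slide": [0, 0, -0.003], "grip": 0},
    {"rot": [0, 0, 0], "slide": [0, 0, -0.003], "grip": 0},
    {"rot": [0, 0, 0], "slide": [0, 0, -0.003], "grip": 0},
    {"rot": [0, 0, 0], "slide": [0, 0, -0.002], "grip": 0},
    {"rot": [0, 0, 0], "slide": [0, 0, 0], "grip": 0},
    {"rot": [0, 0, 0], "slide": [0, 0, 0], "grip": 0},
    {"rot": [0, 0, 0], "slide": [0, 0, 0], "grip": 0},
    {"rot": [0, 0, 0], "slide": [0, 0, 0], "grip": 0}
  ]
}}

```text
time: 33.9
ee_pos: [0.581, -0.1268, 0.1364]
eef_rot: [1.0, -0.0, 0.0, 0.0]
ft_force: [-3.5, 0.1, 5.6]
width: 0.0451
grip_force: 20.3
```

Emit:
{"fn": "arm_command", "kwargs": {
  "steps": [
    {"rot": [0, 0, 0], "slide": [0, 0, 0], "grip": 0.65},
    {"rot": [0, 0, 0], "slide": [0, 0, 0], "grip": 0.9},
    {"rot": [0, 0, 0], "slide": [0, 0, 0], "grip": 1},
    {"rot": [0, 0, 0], "slide": [0, 0, 0.01], "grip": 1},
    {"rot": [0, 0, 0], "slide": [0, 0, 0.03], "grip": 1},
    {"rot": [0, 0, 0], "slide": [0, 0, 0.04], "grip": 1},
    {"rot": [0, 0, 0], "slide": [0, 0, 0.014], "grip": 1},
    {"rot": [0, 0, 0], "slide": [0, 0, 0], "grip": 1}
  ]
}}

```text
time: 34.9
ee_pos: [0.5815, -0.1268, 0.2309]
eef_rot: [1.0, -0.0, 0.001, 0.0]
ft_force: [0.4, 0.8, -0.8]
width: 0.0866
grip_force: 0.0
```

```bash
python3 - <<'E'
from part import *
p=shot('wrist');p=shot('wrist');s=sensors.read_state();e=s["ee_pos"];print(s["time"],e)
c=proj(p,(.58,-.126,.137));print(c);fit('blue_spacer',p,[c[0]-40,c[1]-40,c[0]+40,c[1]+40],dz=.133)
x=c.astype(int);q=shot('scene')
a=cv2.resize(p["pixels"][x[1]-45:x[1]+45,x[0]-45:x[0]+45],(380,380),interpolation=cv2.INTER_CUBIC);b=cv2.resize(q["pixels"][190:285,195:290],(380,380),interpolation=cv2.INTER_CUBIC)
cv2.imwrite('pics/c17.png',np.hstack([a,b])[:,:,::-1])
E
```

```text
35.0 [ 0.58049377 -0.12681933  0.228786  ]
[281.37914786 213.98978722]
blue_spacer fit [ 0.5808 -0.1259] d 46.0 minenc [ 580.8 -125.8] 46.39274597167969 expect 46
```

View pics/c17.png

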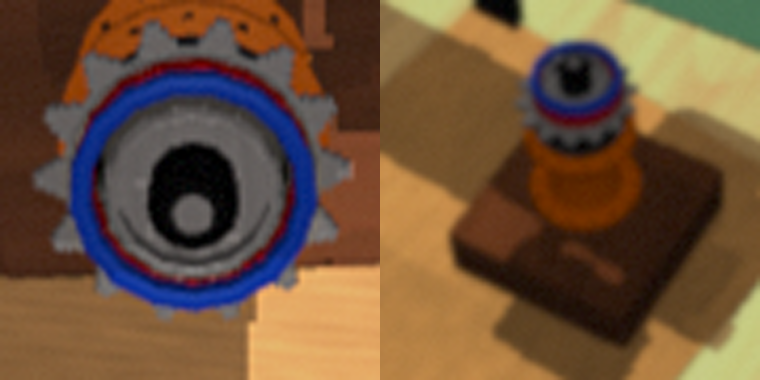

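The stack is flat and concentric in both crops: blue on red on cog. Now the lockring.

Emit:
{"fn": "arm_command", "kwargs": {
  "steps": [
    {"rot": [0, 0, 0], "slide": [0.008, 0.049, 0], "grip": 1},
    {"rot": [0, 0, 0], "slide": [0.008, 0.049, -0.01], "grip": 1},
    {"rot": [0, 0, 0], "slide": [0.008, 0.049, -0.015], "grip": 1},
    {"rot": [0, 0, 0], "slide": [0.008, 0.049, -0.015], "grip": 1},
    {"rot": [0, 0, 0], "slide": [0.008, 0.049, -0.015], "grip": 1},
    {"rot": [0, 0, 0], "slide": [0.008, 0.049, -0.015], "grip": 1},
    {"rot": [0, 0, 0], "slide": [0.009, 0.05, -0.02], "grip": 1},
    {"rot": [0, 0, 0], "slide": [0, 0, 0], "grip": 1}
  ]
}}

```text
time: 36.05
ee_pos: [0.6351, 0.2224, 0.1362]
eef_rot: [1.0, 0.003, -0.003, -0.001]
ft_force: [0.3, -1.1, -0.6]
width: 0.087
grip_force: 0.0
```

```bash
python3 - <<'E'
from part import *
for _ in range(6): p=shot('wrist')
p=shot('wrist');s=sensors.read_state();print(s["time"],s["ee_pos"])
part('lockring',p);c=proj(p,(.638,.217,.01));print(c);fit('lockring',p,[c[0]-36,c[1]-36,c[0]+36,c[1]+36])
E
```

```text
36.4 [0.63848256 0.21576223 0.1403492 ]
lockring 0.69 [256.7 175.  311.5 224.3] [0.6379 0.2139 0.0055] size 0.0488 0.0455
[280.67010761 200.9157446 ]
lockring fit [0.6383 0.2161] d 47.2 minenc [638.1 216.4] 47.946563720703125 expect 48
```

Emit:
{"fn": "arm_command", "kwargs": {
  "steps": [
    {"rot": [0, 0, 0], "slide": [0.0003, -0.0003, -0.03], "grip": 1},
    {"rot": [0, 0, 0], "slide": [0, 0, -0.03], "grip": 1},
    {"rot": [0, 0, 0], "slide": [0, 0, -0.03], "grip": 1},
    {"rot": [0, 0, 0], "slide": [0, 0, -0.025], "grip": 1},
    {"rot": [0, 0, 0], "slide": [0, 0, -0.014], "grip": 1},
    {"rot": [0, 0, 0], "slide": [0, 0, -0.0045], "grip": 0.75},
    {"rot": [0, 0, 0], "slide": [0, 0, 0], "grip": 0.65},
    {"rot": [0, 0, 0], "slide": [0, 0, 0], "grip": 0.55}
  ]
}}

```text
time: 37.45
ee_pos: [0.639, 0.2171, 0.0076]
eef_rot: [1.0, -0.0, 0.001, -0.0]
ft_force: [0.1, -0.4, 0.3]
width: 0.0652
grip_force: 0.0
```

Emit:
{"fn": "arm_command", "kwargs": {
  "steps": [
    {"rot": [0, 0, 0], "slide": [0, 0, 0], "grip": 0},
    {"rot": [0, 0, 0], "slide": [0, 0, 0], "grip": 0},
    {"rot": [0, 0, 0], "slide": [0, 0, 0], "grip": 0},
    {"rot": [0, 0, 0], "slide": [0, 0, 0.02], "grip": 0},
    {"rot": [0, 0, 0], "slide": [0, 0, 0.05], "grip": 0},
    {"rot": [0, 0, 0], "slide": [0, 0, 0.06], "grip": 0},
    {"rot": [0, 0, 0], "slide": [0, 0, 0.06], "grip": 0},
    {"rot": [0, 0, 0], "slide": [0, 0, 0], "grip": 0}
  ]
}}

```text
time: 38.45
ee_pos: [0.6404, 0.2185, 0.204]
eef_rot: [1.0, -0.0, 0.005, -0.002]
ft_force: [-0.5, -0.4, -0.9]
width: 0.0463
grip_force: 20.0
```

```bash
python3 - <<'E'
from held import *
for _ in range(3): p=shot('wrist')
p=shot('wrist','w18.png');s=sensors.read_state();e=s["ee_pos"];print(s["time"],e,s["width"])
held('lockring',p,e,-.0005,.005,.048)
for n in ['lockring']: part(n,p)
E
```

```text
38.65 [0.63771644 0.21656437 0.1955811 ] 0.046207644802300246
px 235 328 227 291 area 4049
x-ee bot -0.0024723271305391314 top -0.0006611769837414627 y-ee 0.0008240998593597726 w 0.04766728486380542
lockring 0.59 [233.7 226.6 326.2 291. ] [0.5521 0.2192 0.0055] size 0.1037 0.079
```

Emit:
{"fn": "arm_command", "kwargs": {
  "steps": [
    {"rot": [0, 0, 0], "slide": [-0.008, -0.048, 0], "grip": 0},
    {"rot": [0, 0, 0], "slide": [-0.008, -0.048, 0], "grip": 0},
    {"rot": [0, 0, 0], "slide": [-0.008, -0.048, 0], "grip": 0},
    {"rot": [0, 0, 0], "slide": [-0.008, -0.048, 0], "grip": 0},
    {"rot": [0, 0, 0], "slide": [-0.008, -0.048, 0], "grip": 0},
    {"rot": [0, 0, 0], "slide": [-0.008, -0.048, 0], "grip": 0},
    {"rot": [0, 0, 0], "slide": [-0.0086, -0.048, 0], "grip": 0},
    {"rot": [0, 0, 0], "slide": [0, -0.0076, 0], "grip": 0}
  ]
}}

```text
time: 39.7
ee_pos: [0.5802, -0.1314, 0.1952]
eef_rot: [1.0, -0.003, -0.001, 0.001]
ft_force: [-0.6, 0.7, -0.7]
width: 0.0461
grip_force: 20.0
```

Emit:
{"fn": "arm_command", "kwargs": {
  "steps": [
    {"rot": [0, 0, 0], "slide": [0, 0, 0], "grip": 0},
    {"rot": [0, 0, 0], "slide": [0, 0, -0.01], "grip": 0},
    {"rot": [0, 0, 0], "slide": [0, 0, -0.02], "grip": 0},
    {"rot": [0, 0, 0], "slide": [0, 0, -0.0105], "grip": 0},
    {"rot": [0, 0, 0], "slide": [0, 0, 0], "grip": 0},
    {"rot": [0, 0, 0], "slide": [0, 0, 0], "grip": 0},
    {"rot": [0, 0, 0], "slide": [0, 0, 0], "grip": 0},
    {"rot": [0, 0, 0], "slide": [0, 0, 0], "grip": 0}
  ]
}}

```text
time: 40.7
ee_pos: [0.5819, -0.1268, 0.1564]
eef_rot: [1.0, -0.0, 0.0, 0.0]
ft_force: [-0.6, 0.3, 0.0]
width: 0.0468
grip_force: 20.0
```

```bash
python3 - <<'E'
from chk import *;import pickle
p=shot('wrist');s=sensors.read_state();e=s["ee_pos"];print(s["time"],e,s["ft_force"])
held('lockring',p,e,-.0005,.005,.048);pickle.dump((p,e),open('w19.pkl','wb'))
cv2.imwrite('pics/c19.png',cv2.resize(p["pixels"][200:310,210:350],(700,550),interpolation=cv2.INTER_CUBIC)[:,:,::-1])
E
```

```text
40.75 [ 0.58186412 -0.12677315  0.15629334] [-0.32882899  0.37527378  0.16414526]
px 235 328 227 291 area 4116
x-ee bot -0.0024013965485855104 top -0.0005960714213703033 y-ee 0.0006726088927133944 w 0.04745173491353902
```

View pics/c19.png

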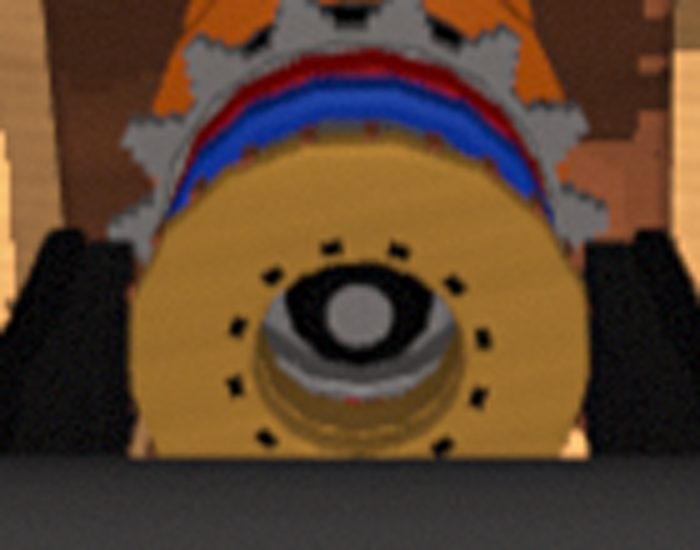

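Lockring is held level: flange columns 130-588, bore rows 263-443, axle dot at (359,315), so centred sideways. I'll compute fore-aft.

```bash
python3 - <<'E'
from part import *;import pickle
p,e=pickle.load(open('w19.pkl','rb'))
R=lambda y:200+y/5-.4; C=lambda x:210+x/5-.4
for z in (e[2]+.0035,e[2]+.0045,e[2]+.0055):
  f=atz(p,(C(360),R(263)),z)[0];b=atz(p,(C(360),R(443)),z)[0];print(z,'bore ctr',(f+b)/2,'d',f-b)
print('dot',atz(p,(C(359),R(315)),.147),'blue near front',atz(p,(C(359),R(76)),.139)[0]-.023)
print(atz(p,(C(359.5),R(350)),e[2]+.0045)[1])
E
```

```text
0.15979333587167718 bore ctr 0.5810033553186158 d 0.020577904096684252
0.16079333587167718 bore ctr 0.5815148803823457 d 0.02044837762555063
0.16179333587167719 bore ctr 0.5820264054460755 d 0.020318851154417006
dot [ 0.57930507 -0.1260375   0.147     ] blue near front 0.581604800320497
-0.12610186545753024
```

Emit:
{"fn": "arm_command", "kwargs": {
  "steps": [
    {"rot": [0, 0, 0], "slide": [-0.0015, 0, 0], "grip": 0},
    {"rot": [0, 0, 0], "slide": [0, 0, -0.003], "grip": 0},
    {"rot": [0, 0, 0], "slide": [0, 0, -0.003], "grip": 0},
    {"rot": [0, 0, 0], "slide": [0, 0, -0.003], "grip": 0},
    {"rot": [0, 0, 0], "slide": [0, 0, -0.002], "grip": 0},
    {"rot": [0, 0, 0], "slide": [0, 0, 0], "grip": 0},
    {"rot": [0, 0, 0], "slide": [0, 0, 0], "grip": 0},
    {"rot": [0, 0, 0], "slide": [0, 0, 0], "grip": 0}
  ]
}}

```text
time: 41.75
ee_pos: [0.5803, -0.1267, 0.1451]
eef_rot: [1.0, -0.0, 0.0, 0.0]
ft_force: [-0.7, -0.9, -0.5]
width: 0.0466
grip_force: 20.0
```

```bash
python3 - <<'E'
from chk import *;import pickle
for _ in range(2):p=shot('wrist');s=sensors.read_state();e=s["ee_pos"];print(s["time"],e,s["ft_force"],s["torque"])
held('lockring',p,e,-.0005,.005,.048);pickle.dump((p,e),open('w20.pkl','wb'))
E
```

```text
41.8 [ 0.58029079 -0.12671839  0.14509203] [-0.28712312  0.23740966  0.20111187] [0.02414574 0.02015013 0.00717459]
41.85 [ 0.58027691 -0.12668903  0.14506519] [-0.06830522  0.70135125 -1.1172167 ] [-0.02075426  0.02585286 -0.01377157]
px 235 329 227 291 area 4135
x-ee bot -0.002424199521534831 top -0.0006160736790811194 y-ee 0.00037345448255698965 w 0.04793044950204746
```

Emit:
{"fn": "arm_command", "kwargs": {
  "steps": [
    {"rot": [0, 0, 0], "slide": [0, 0, -0.002], "grip": 0},
    {"rot": [0, 0, 0], "slide": [0, 0, -0.002], "grip": 0},
    {"rot": [0, 0, 0], "slide": [0, 0, -0.001], "grip": 0},
    {"rot": [0, 0, 0], "slide": [0, 0, 0], "grip": 0},
    {"rot": [0, 0, 0], "slide": [0, 0, 0], "grip": 0},
    {"rot": [0, 0, 0], "slide": [0, 0, 0], "grip": 0},
    {"rot": [0, 0, 0], "slide": [0, 0, 0], "grip": 0},
    {"rot": [0, 0, 0], "slide": [0, 0, 0], "grip": 0}
  ]
}}

```text
time: 42.85
ee_pos: [0.5802, -0.1267, 0.14]
eef_rot: [1.0, -0.0, 0.0, 0.0]
ft_force: [0.4, 0.3, -0.0]
width: 0.0463
grip_force: 20.0
```

Emit:
{"fn": "arm_command", "kwargs": {
  "steps": [
    {"rot": [0, 0, 0], "slide": [0, 0, 0], "grip": 0.65},
    {"rot": [0, 0, 0], "slide": [0, 0, 0], "grip": 0.9},
    {"rot": [0, 0, 0], "slide": [0, 0, 0], "grip": 1},
    {"rot": [0, 0, 0], "slide": [0, 0, 0.01], "grip": 1},
    {"rot": [0, 0, 0], "slide": [0, 0, 0.03], "grip": 1},
    {"rot": [0, 0, 0], "slide": [0, 0, 0.05], "grip": 1},
    {"rot": [0, 0, 0], "slide": [0, 0, 0.03], "grip": 1},
    {"rot": [0, 0, 0], "slide": [0, 0, 0], "grip": 1}
  ]
}}

```text
time: 43.85
ee_pos: [0.5815, -0.1267, 0.2635]
eef_rot: [1.0, -0.0, 0.003, 0.001]
ft_force: [0.9, -0.5, -0.5]
width: 0.087
grip_force: 0.0
```

```bash
python3 - <<'E'
from part import *
for _ in range(3):p=shot('wrist')
p=shot('wrist');s=sensors.read_state();e=s["ee_pos"];print(s["time"],e)
c=proj(p,(.58,-.126,.143));fit('lockring',p,[c[0]-40,c[1]-40,c[0]+40,c[1]+40],dz=.133)
x=c.astype(int);q=shot('scene')
a=cv2.resize(p["pixels"][x[1]-45:x[1]+45,x[0]-45:x[0]+45],(380,380),interpolation=cv2.INTER_CUBIC);b=cv2.resize(q["pixels"][195:255,215:275],(380,380),interpolation=cv2.INTER_CUBIC)
cv2.imwrite('pics/c21.png',np.hstack([a,b])[:,:,::-1])
E
```

```text
44.05 [ 0.57971245 -0.12672156  0.25898885]
lockring fit [ 0.5794 -0.1258] d 47.4 minenc [ 579.5 -125.8] 47.84834289550781 expect 48
```

View pics/c21.png

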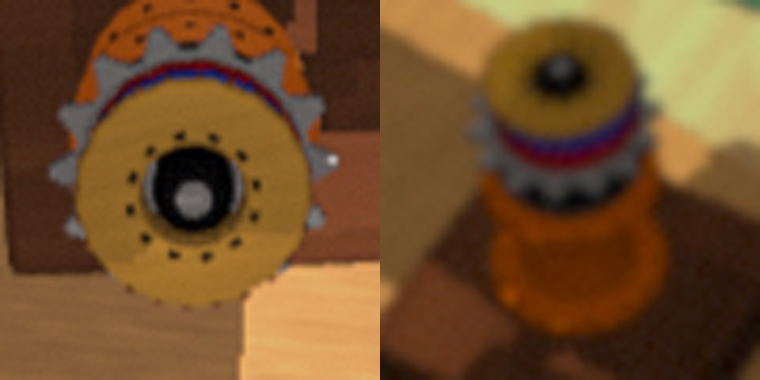

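The lockring lies flat on the blue spacer around the axle, the axle tip pokes through, and the diameter fits at home height. Handing in.

```bash
python3 -c "
from bench import order
print(order.close_job())"
```

```text
the job is handed in; nothing more can be done
None
```

The single-speed kit is on the hub in the order asked (black spacer, silver cog, red spacer, blue spacer, then the lockring collar down), every part looked flat and home in the last pictures, and the job is handed in at about 44 s.

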